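# Put the slicer plates back in their rack

### The arm

A 6-joint arm with a two-finger parallel gripper is mounted at the origin on the work surface. World frame = base frame: x ahead of the robot, y to its left, z up, the work surface at z = 0. Lengths are in m, angles in rad, forces in N, time in s.
With the tool pointing down it reaches from about 0.375 to 0.975 m from the base axis. Payload 3.8 kg.
Tool frame: the origin (TCP) lies midway between the tips of the shut fingers; the grasp point (between the pads) lies 19 mm behind it; x points along the fingers, y is the direction in which the jaws open and shut, and the axes are right-handed (so a half turn about x gives the same grasp; the last joint's range is limited). The gripper opens to 85 mm and grips with 20 to 120 N. Pads are 22 mm wide; open, the fingers measure 114 mm over their backs; the gripper's body (76 mm by 85 mm) begins 54 mm behind the grasp point. The pads swing forward as they close: fully open they stand 13 mm farther back than shut.
Start: joints at [-1.19, 0.264, 1.604, -0, 1.274, -0.037], TCP at [0.274, -0.617, 0.231] pointing down, gripper open.
Joint ranges: [-2.63, 2.63], [-0.94, 2.18], [0.31, 2.57], [-1.31, 4.45], [0, 2.66], [-2.55, 2.55]. Speed limits (rad/s): [2.57, 2.57, 3.14, 3.14, 3.14, 3.14].

### API

Orientations are given as a rotation vector (axis times angle).
In Python, from workcell import read_state, read_camera, get_calibration, finish_job gives the robot as it stands. The module is installed in compiled form; this text tells all that it offers.
- The arm moves only by the shell command python3 -m creep 'ROWS' [FORCE]. ROWS is JSON, a list of rows, each a list of 3 entries, a list of its own where there are three numbers: the closure in counts, from 0 (fully open) to 255 (shut), then the shift along the world's x, y, z in mm, then the turn about the world's z in rad. In form: [[hand, [tx, ty, tz], spin], ...]. A call has exactly 8 rows; each row shifts and turns the commanded pose from where the row before left it; what a row does not reach is not made up. A row lasts 1/12 s, in which the tool goes at most 41.7 mm and 7.16 degrees, less where a joint would pass 70% of its speed; a pose out of reach is approached as far as the arm can. A call is refused whole if a number of a shift passes 41.7 or a number of a turn 0.125, either way. A call with a gripper value outside its range is refused whole. The fingers move at their own pace and stop on an object; FORCE is the grip in N (left out, the last holds). Time passes only in rows, so rows that do not move let the fingers close, or fill a call up. It gives the time, the measured TCP pose, the force and the opening at its end, in the units of the state.
- read_state(): the state, without advancing time (a new reading comes with each control period).
- read_camera(name): name is "scene" or "top" or "wrist"; returns (picture, depth): 400x640x3 uint8, blue, green, red; 400x640 float32, m along the optical axis (not along the pixel's ray), 0 where there is no reading.
- get_calibration(name): a dict with "K" (3x3 intrinsics, pixels), "eye" and "orientation" of the camera in the world. Camera axes: x right, y down, z forward; pixel columns grow to the right and rows downward; lengths in m; the calibration is good to about 2 mm. The wrist camera is an equidistant fisheye: a pixel r from the principal point sees the ray r / f radians off the axis. A picture is of the moment at which its call begins: read the wrist's pose just before it. get_calibration takes no time and is no camera call; for the wrist camera it gives the pose at the moment of the call.
- finish_job(): hands the job in, once; it reports no verdict.
The state is a dict: "time": time; "q": joint angles; "joint_vel": joint speeds; "joint_torque": joint torques, N m; "tool_pos": TCP position; "tcp_rot": TCP orientation; "wrist_force": force on the tool from outside, world axes, zero at the start; "torque": the same for the moment, N m; "width": opening from 0.0 (shut) to 1.0 (fully open).
Only numpy, scipy, OpenCV 4.12 (cv2) and the standard library are available. Lean on these libraries where they do the work, as an engineer would, in place of code of your own. Each camera call takes 0.05 s, during which the arm holds its last target.

### The job

The washed slicer plates lie flat in the lanes of the white drying tray, where the ribs leave no room for fingers beside them: slide each plate out over the tray's front edge to get hold of it, then slide it level and all the way into a slot of the wooden rack, one plate to a slot. When all are in, push the loaded rack straight back under the bamboo riser until the rack's front is about level with the riser's front edge, and leave the other things on the shelf and riser where they stand.

Things in the scene. Friction and masses are not known exactly. Their poses are not given: they have to be found in the camera images.
- shelf: Frosted glass shelf, 320 mm deep (its x) by 1100 mm wide (its y), 10 mm thick, fixed level on steel stand-offs that begin 60 mm behind its front edge; its top face is 100 mm above the work surface. Origin on the work surface under its centre; its x axis points from its front edge (towards the robot) to its back. Open space below and in front of the front edge.
- shelf_edge (a point): Middle of the shelf's front edge, on the top face.
- tray: White plastic drying tray fixed on the glass, 200 mm deep (its x) by 310 mm wide (its y), its front edge a little beyond the shelf's front edge. Floor 4 mm thick; five ribs along x, 6 mm wide and 5 mm above the floor, part it into four lanes 70 mm wide, centred at y = -114, -38, 38 and 114 mm, open at front and back. Origin in the centre of its underside, on the glass; x points from front to back.
- tray_edge (a point): Middle of the tray's front edge, on top of its floor (x = -100 mm in the tray's frame), 104 mm above the work surface. In front of and below it is open space.
- plate_a: Slicer plate, a flat stainless plate 130 mm long (its x) by 60 mm wide (its y) by 3 mm thick with one slanting blade slit, about 120 g, or absent. Lies flat in a lane of the tray, its length front to back. Origin in the centre of its underside, z up.
- plate_b: Slicer plate of the same size, with coarse round holes, or absent. Origin in the centre of its underside.
- plate_c: Slicer plate of the same size, with fine holes, or absent. Origin in the centre of its underside.
- plate_d: Slicer plate of the same size, with a row of long narrow slits, or absent. Origin in the centre of its underside.
- rack: Loose wooden rack for the plates, about 0.7 kg, 112 mm deep (its x), 84 mm wide (its y), 67.5 mm high, standing on the glass drawn partly out from under the riser. Origin in the centre of its underside; x points from its open front (x = -56 mm) to its closed back (inner face x = +52 mm), z up. A plate fully home has its centre at x = -13 mm and sticks out 22 mm in front.
- rack_front (a point): Middle of the lower edge of the rack's front face. The rack has four level slots one above the other, any plate in any slot; each 5.5 mm high and 64 mm wide inside, with sloping lead-ins over the front 12 mm (mouth 9.5 mm high, 70 mm wide), closed at sides and back.
- slot_1 (a point): Lowest slot: middle of its floor at the inner end of the lead-in, x = -44 mm in the rack's frame, 18 mm above the rack's underside.
- slot_2 (a point): Second slot from below: the same point of its floor, 30.5 mm above the rack's underside.
- slot_3 (a point): Third slot from below: the same point of its floor, 43 mm above the rack's underside.
- slot_4 (a point): Top slot: the same point of its floor, 55.5 mm above the rack's underside.
- riser: Bamboo riser fixed on the glass, a board on two side panels: 150 mm deep (its x) by 270 mm wide (its y), 88 mm high outside, 78 mm clear height and 254 mm clear width below. Origin on the glass under its centre; x points from its front to its back. The space below is open at front and back.
- riser_front (a point): Middle of the lower front edge of the riser's board (x = -75 mm in the riser's frame, 78 mm above the glass).
- keeper: White ceramic garlic keeper, 92 mm across and 112 mm high, standing on the back half of the riser. Origin under its centre. Leave it.
- jar: Beige plastic jar, 76 mm across and 68 mm high. Origin under its centre. Leave it.
- timer: Grey plug timer with dial and rocker switch, 50 by 62 mm and 45 mm high, lying on its back. Origin under its centre. Leave it.
- tea_glass: Small tea glass, 44 mm across and 60 mm high. Origin under its centre. Leave it.
- pestle: Wooden pestle, 170 mm long (its x) and 42 mm thick, lying. Origin under its centre. Leave it.
- whisk: Steel whisk, 250 mm long (its x), 46 mm thick, lying. Origin under its centre. Leave it.
Mind the look-alikes: they are no part of the job. Leave any red or turquoise look-alike of the plate_b alone. What is shaped like the plate_c but yellow is not meant.

How it is judged:
On the way, in this order (a step that is already met when the one before it is completed fails the run):
1. every plate is fully home in a slot of the rack (x of plate_a in the frame of rack between -0.02 and -0.005 m and y of plate_a in the frame of rack between -0.008 and 0.008 m and z of plate_a in the frame of rack between 0.015 and 0.064 m and angle between the z axis of each of plate_a, plate_b, plate_c, plate_d and the z axis of rack, either way round below 0.08 rad and angle between the x axis of each of plate_a, plate_b, plate_c, plate_d and the x axis of rack, either way round below 0.12 rad and x of plate_b in the frame of rack between -0.02 and -0.005 m and y of plate_b in the frame of rack between -0.008 and 0.008 m and z of plate_b in the frame of rack between 0.015 and 0.064 m and x of plate_c in the frame of rack between -0.02 and -0.005 m and y of plate_c in the frame of rack between -0.008 and 0.008 m and z of plate_c in the frame of rack between 0.015 and 0.064 m and x of plate_d in the frame of rack between -0.02 and -0.005 m and y of plate_d in the frame of rack between -0.008 and 0.008 m and z of plate_d in the frame of rack between 0.015 and 0.064 m), for 0.2 s.
2. the rack is under the riser (x of rack_front in the frame of riser above -0.087 m and x of rack in the frame of riser below 0.03 m and y of rack in the frame of riser between -0.09 and 0.09 m and z of rack in the frame of riser below 0.006 m and angle between rack's own z axis and vertical below 0.06 rad and angle between the x axis of rack and the x axis of riser, either way round below 0.25 rad), for 0.2 s.
At the end, for the whole second after the job is handed in: Every plate present lies level in a slot of the rack, within 7 mm of fully home and within 8 mm of the rack's middle line; the rack stands upright on the glass under the riser, its front at most 12 mm in front of the riser's front edge, within 0.25 rad of square and not out at the back; all at rest (all of step 1 and all of step 2 and linear speed of each of plate_a, plate_b, plate_c, plate_d, rack below 0.02 m/s); the robot touches nothing.
It fails at once if one of the other things on the shelf or riser is pushed more than 30 mm from its place or tipped over (distance of any of keeper, jar, timer, tea_glass, pestle, whisk from where it was at the start of the episode above 0.03 m or angle between any of keeper, jar, timer, tea_glass, pestle, whisk's own z axis and vertical above 0.5 rad).
Of plate_a, plate_b, plate_c, plate_d only 3 to 4 are there at a start; the rules pass over those that are not, and their reading is None.
At some moment in a run one of rack may be knocked a few centimetres aside while the robot is not near it.
It also fails if it takes over 210 s, if anything falls off the work surface, if the arm or the gripper's body presses on something with over 40 N, if the wrist force passes 120 N, or if a joint passes its speed limit or range.

## Working session

There is one attempt and no reset: what is moved stays moved. The work goes in short steps, Python scripts to look and compute and a shell command to move; the robot and the scene stay as the last step left them, time stands still between calls to the robot, and variables do not carry over. Pictures are saved under pics/ and viewed, and the job is handed in when it is done.

```bash
mkdir -p pics; ls; cat > h.py <<'E'
import numpy as np, cv2, json
from workcell import read_state, read_camera, get_calibration, finish_job
from scipy.spatial.transform import Rotation as R
def snap(n,f):
    p,d=read_camera(n); cv2.imwrite('pics/'+f+'.png',p); np.save('pics/'+f+'.npy',d); return p,d
def rot(o):
    o=np.array(o); return o if o.shape==(3,3) else (R.from_rotvec(o).as_matrix() if o.size==3 else R.from_quat(o).as_matrix())
def pts(n,d):
    c=get_calibration(n);K=np.array(c['K']);v,u=np.mgrid[:400,:640]
    P=np.stack([(u-K[0,2])/K[0,0]*d,(v-K[1,2])/K[1,1]*d,d],-1)
    return P@rot(c['orientation']).T+np.array(c['eye'])
def ray(n,u,v,z):
    c=get_calibration(n);K=np.array(c['K']);r=rot(c['orientation'])@np.array([(u-K[0,2])/K[0,0],(v-K[1,2])/K[1,1],1.]);e=np.array(c['eye'])
    return e+r*(z-e[2])/r[2]
def proj(n,X):
    c=get_calibration(n);K=np.array(c['K']);p=(np.array(X)-np.array(c['eye']))@rot(c['orientation']);q=p@K.T;return q[...,:2]/q[...,2:]
E
python3 - <<'E'
from h import *
for n in('scene','top','wrist'): 
    print(n,get_calibration(n)); snap(n,n+'0')
print(read_state())
E
```

```text
pics
scene {'K': array([[512.75095668,   0.        , 324.48398705],
       [  0.        , 512.75095668, 190.55955217],
       [  0.        ,   0.        ,   1.        ]]), 'eye': array([ 1.16664932, -0.90303088,  1.27954706]), 'orientation': array([-2.30779497, -0.66776696,  0.29362047])}
top {'K': array([[473.51345661,   0.        , 306.62784807],
       [  0.        , 473.51345661, 197.21363979],
       [  0.        ,   0.        ,   1.        ]]), 'eye': array([ 0.37476767, -0.0064915 ,  1.5437619 ]), 'orientation': array([-2.17401801,  2.13265002, -0.15212192])}
wrist {'K': array([[309.70691629,   0.        , 317.70013002],
       [  0.        , 309.70691629, 200.20595638],
       [  0.        ,   0.        ,   1.        ]]), 'eye': array([ 0.35062863, -0.58255375,  0.37279341]), 'orientation': array([ 2.39387472, -1.55671968, -0.26077499])}
{'time': 0.15, 'q': array([-1.18990347e+00,  2.64623322e-01,  1.60507046e+00,  1.78589419e-05,
        1.27374275e+00, -3.69087129e-02]), 'joint_vel': array([ 0.00166598, -0.00152139, -0.00621937, -0.00026622,  0.00079305,
       -0.00130093]), 'joint_torque': array([ 1.72517589e-04, -5.15902948e+01, -3.67960560e+01, -6.47914089e-05,
        8.01603921e-03,  6.64437891e-06]), 'tool_pos': array([ 0.27366295, -0.61639476,  0.23021344]), 'tcp_rot': array([ 1.99147643,  0.42409158, -1.9920847 ]), 'wrist_force': array([ 0.63251016, -0.13203079,  0.6480755 ]), 'torque': array([-0.01991558,  0.03293501,  0.04094001]), 'width': 0.9957322238411915}
```

```bash
python3 - <<'E'
from h import *
print(R.from_rotvec(read_state()['tcp_rot']).as_matrix().round(3))
E
```

```text
[[-0.001  0.406 -0.914]
 [ 0.002 -0.914 -0.406]
 [-1.    -0.002 -0.   ]]
```

View pics/scene0.png

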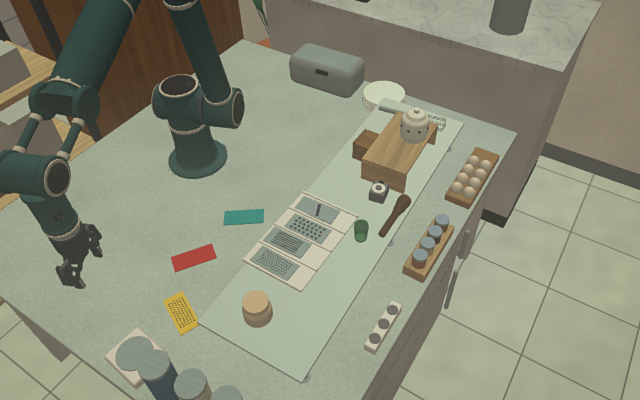

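View pics/top0.png

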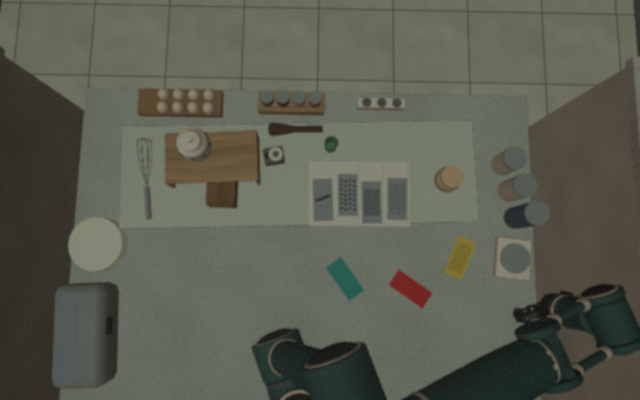

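View pics/wrist0.png

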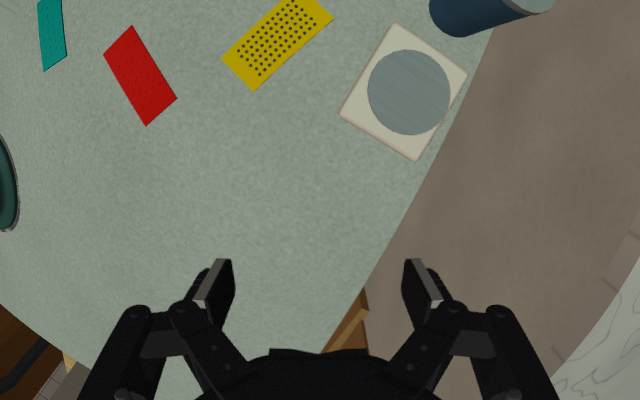

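```bash
python3 - <<'E'
from h import *
for n in('top','scene'):
    P=pts(n,np.load(f'pics/{n}0.npy')); np.save(f'pics/P{n}0.npy',P)
    im=cv2.imread(f'pics/{n}0.png')
    box=(slice(110,240),slice(150,430)) if n=='top' else (slice(70,310),slice(230,480))
    c=cv2.resize(im[box],None,fx=2.8 if n=='top' else 2.4,fy=2.8 if n=='top' else 2.4,interpolation=cv2.INTER_CUBIC); 
    cv2.imwrite(f'pics/{n}0c.png',c[:600,:800])
def t(lbl,u,v,z): print(lbl,ray('top',u,v,z).round(3))
t('shelf front',300,226,.1);t('shelf f2',479,221,.1)
P=np.load('pics/Ptop0.npy')
for l,u,v in [('rack',222,194),('riser',220,165),('keeper',192,140),('tray',311,200),('plate',322,200),('glass',285,200)]: print(l,P[v,u].round(3))
E
```

```text
shelf front [0.483 0.006 0.1  ]
shelf f2 [ 0.509 -0.542  0.1  ]
rack [0.568 0.237 0.166]
riser [0.65  0.242 0.189]
keeper [0.698 0.304 0.284]
tray [ 0.564 -0.026  0.102]
plate [ 0.563 -0.059  0.11 ]
glass [0.562 0.054 0.099]
```

View pics/top0c.png

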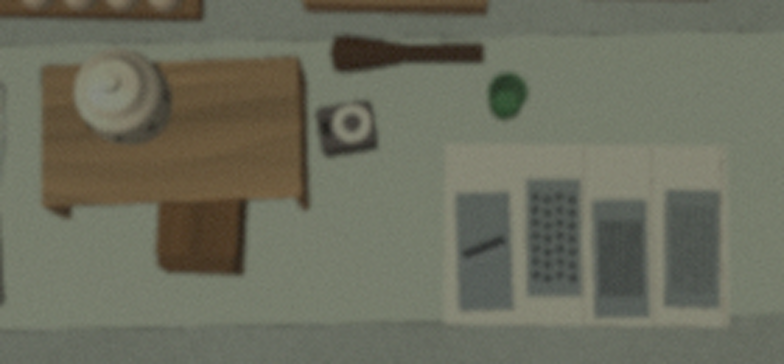

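View pics/scene0c.png

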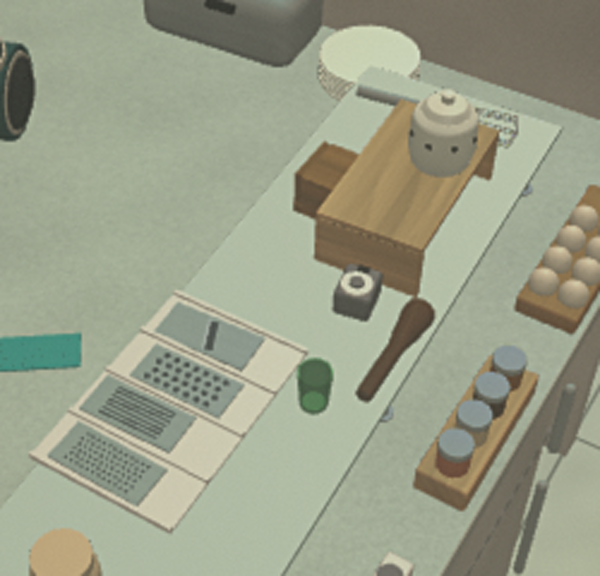

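```bash
python3 - <<'E'
from h import *
def t(lbl,a,z):
    r=[ray('top',u/2.8+150,v/2.8+110,z) for u,v in a]
    for p in r: print(lbl,p.round(4))
    return r
t('tray',[(446,146),(726,146),(729,326),(442,326)],.104)
t('shelf',[(5,330),(430,324),(735,324)],.1)
t('riser',[(42,66),(297,57),(303,207),(42,206)],.188)
t('rack',[(160,270),(241,273)],.1675)
im=cv2.imread('pics/top0.png');P=np.load('pics/Ptop0.npy')
hsv=cv2.cvtColor(im,cv2.COLOR_BGR2HSV)
# depth-based
def box(m,lbl):
    n,l,s,c=cv2.connectedComponentsWithStats(m.astype(np.uint8))
    for i in range(1,n):
        if s[i,4]>60:
            q=P[l==i]; r=cv2.minAreaRect((q[:,:2]*1000).astype(np.float32)); print(lbl,s[i],np.array(r[0]).round(1),np.array(r[1]).round(1),round(r[2],1),'z',np.median(q[:,2]).round(4))
z=P[...,2]; roi=np.zeros_like(z,bool); roi[110:240,100:480]=1
box(roi&(z>.150)&(z<.175),'racktop'); box(roi&(z>.18)&(z<.2),'risertop'); box(roi&(z>.23),'keeper')
# plates colour
b=im[...,0].astype(int);r=im[...,2].astype(int)
m=(b-r>4)&roi&(np.indices(z.shape)[1]>305)&(np.indices(z.shape)[1]<412)&(np.indices(z.shape)[0]<224)
m=cv2.morphologyEx(m.astype(np.uint8),cv2.MORPH_CLOSE,np.ones((3,3)))
m=cv2.morphologyEx(m,cv2.MORPH_OPEN,np.ones((3,3)))
n,l,s,c=cv2.connectedComponentsWithStats(m)
for i in range(1,n):
    if s[i,4]>100:
        co=np.argwhere(l==i)[:,::-1]
        q=np.array([ray('top',u,v,.107)[:2]*1000 for u,v in co]).astype(np.float32); rr=cv2.minAreaRect(q);print('plate',s[i],q.mean(0).round(1),np.array(rr[0]).round(1),np.array(rr[1]).round(1),round(rr[2],1))
E
```

```text
tray [ 0.6816 -0.0183  0.104 ]
tray [ 0.6878 -0.3287  0.104 ]
tray [ 0.4881 -0.3299  0.104 ]
tray [ 0.482  -0.0175  0.104 ]
shelf [0.4688 0.4574 0.1   ]
shelf [ 0.4843 -0.0044  0.1   ]
shelf [ 0.4907 -0.3373  0.1   ]
riser [0.7407 0.4078 0.188 ]
riser [0.7559 0.1408 0.188 ]
riser [0.5963 0.1293 0.188 ]
riser [0.592 0.399 0.188]
rack [0.5301 0.2783 0.1675]
rack [0.5286 0.1937 0.1675]
racktop [439 166  24  23 413] [ 632.2 -437.6] [65.2 65.4] 5.4 z 0.1689
racktop [205 182  31  25 698] [569.8 243.3] [85.  71.7] 89.5 z 0.1667
risertop [ 165  130   93   54 3772] [675.  270.9] [151.8 269.7] 3.2 z 0.1876
keeper [176 128  34  34 871] [567.3 154.1] [493.2  90.6] 50.3 z 0.2721
```

```bash
python3 - <<'E'
from h import *
for n,(u0,v0,u1,v1) in dict(a=(457,193,513,310),b=(527,180,581,296),d=(592,201,648,317),c=(664,190,719,308)).items():
    q=[ray('top',u/2.8+150,v/2.8+110,.107)[:2]*1000 for u,v in((u0,v1),(u1,v1),(u0,v0),(u1,v0))]
    print(n,np.mean(q,0).round(1),'front',np.mean(q[:2],0).round(1),'w',np.linalg.norm(q[0]-q[1]).round(1),'L',np.linalg.norm(q[0]-q[2]).round(1))
E
```

```text
a [564.6 -63. ] front [500.1 -63.9] w 60.9 L 129.0
b [ 581.  -138.4] front [ 516.8 -138.8] w 58.8 L 128.3
d [ 559.2 -210.7] front [ 495.3 -210.7] w 60.9 L 127.8
c [ 571.8 -289. ] front [ 506.6 -288.6] w 59.9 L 130.3
```

```bash
python3 -m creep '[[255,[20,41,0],-0.05],[255,[38,41,0],-0.05],[255,[38,41,0],-0.05],[255,[38,41,0],-0.05],[255,[38,41,0],-0.05],[255,[38,41,0],-0.05],[255,[38,41,0],-0.05],[255,[38,30,0],-0.035]]' 80
```

```text
time: 0.82
tool_pos: [0.4951, -0.368, 0.2311]
tcp_rot: [2.206, 0.034, -2.207]
wrist_force: [0.7, -0.9, -0.5]
width: -0.001
```

```bash
python3 -m creep '[[255,[30,30,0],0],[255,[30,30,0],0],[255,[25,15,-10],0],[255,[5,4,-10],0],[255,[0,0,-10],0],[255,[0,0,-10],0],[255,[0,0,-10],0],[255,[0,0,0],0]]' 80
python3 - <<'E'
from h import *
s=read_state();print(s['tool_pos'],R.from_rotvec(s['tcp_rot']).as_matrix().round(3)); snap('wrist','w1')
E
```

```text
time: 1.48
tool_pos: [0.5808, -0.2926, 0.1776]
tcp_rot: [2.201, 0.037, -2.213]
wrist_force: [-0.2, 0.8, -0.4]
width: -0.0
[ 0.58075885 -0.29263889  0.17762486] [[-0.005  0.031 -1.   ]
 [ 0.002 -1.    -0.031]
 [-1.    -0.003  0.005]]
```

View pics/w1.png

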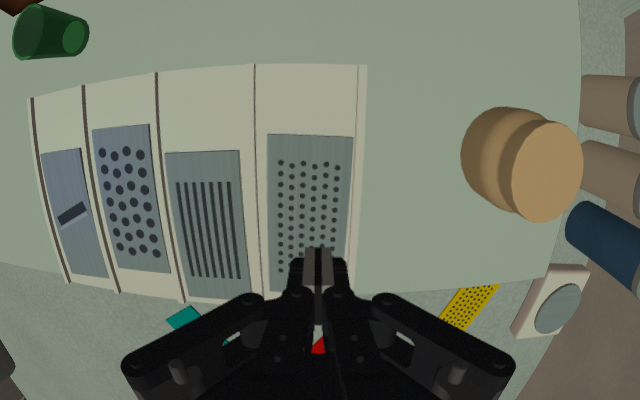

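```bash
python3 -m creep '[[255,[4,3,-20],0],[255,[0,0,-20],0],[255,[0,0,-15],0],[255,[0,0,-8],0],[255,[0,0,-4],0],[255,[0,0,0],0],[255,[0,0,0],0],[255,[0,0,0],0]]'; python3 -m creep '[[255,[0,0,-1],0],[255,[0,0,-1],0],[255,[0,0,-1],0],[255,[0,0,-1],0],[255,[0,0,-1],0],[255,[0,0,0],0],[255,[0,0,0],0],[255,[0,0,0],0]]'
```

```text
time: 2.2
tool_pos: [0.5885, -0.2901, 0.1159]
tcp_rot: [2.207, 0.034, -2.202]
wrist_force: [0.8, -0.5, 0.2]
width: -0.001
time: 2.87
tool_pos: [0.5877, -0.2893, 0.1092]
tcp_rot: [2.205, 0.036, -2.205]
wrist_force: [1.5, 0.3, 0.3]
width: -0.0
```

```bash
python3 -m creep '[[255,[0,0,-1],0],[255,[0,0,-1],0],[255,[0,0,-1],0],[255,[0,0,-1],0],[255,[0,0,0],0],[255,[0,0,0],0],[255,[0,0,0],0],[255,[0,0,0],0]]'
```

```text
time: 3.53
tool_pos: [0.5878, -0.2895, 0.1071]
tcp_rot: [2.205, 0.036, -2.204]
wrist_force: [-3.2, 2.0, 9.1]
width: 0.001
```

```bash
python3 -m creep '[[255,[0,0,-1],0],[255,[-8,0,0],0],[255,[-9,-0.3,0],0],[255,[-9,-0.3,0],0],[255,[-9,-0.3,0],0],[255,[-9,-0.3,0],0],[255,[-9,-0.3,0],0],[255,[-9,0,0],0]]'
python3 - <<'E'
from h import *
snap('wrist','w2')
E
```

```text
time: 4.2
tool_pos: [0.5288, -0.2922, 0.1071]
tcp_rot: [2.212, 0.032, -2.195]
wrist_force: [3.8, 0.7, 5.7]
width: 0.002
```

View pics/w2.png

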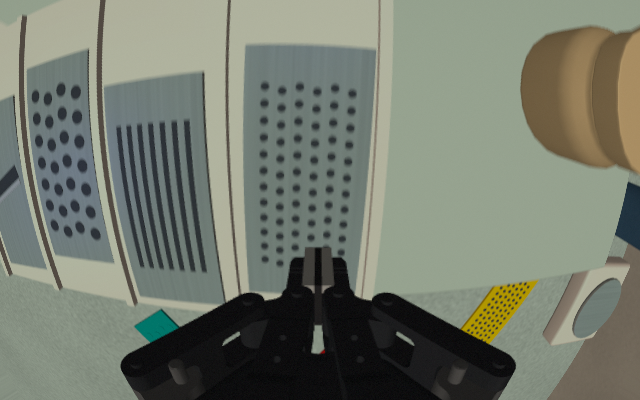

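```bash
cat >> h.py <<'E'
def wray(u,v,z,c=None):
    c=c or get_calibration('wrist');K=np.array(c['K']);a=np.array([(u-K[0,2])/K[0,0],(v-K[1,2])/K[1,1]]);th=np.linalg.norm(a)
    r=rot(c['orientation'])@np.r_[a/th*np.sin(th),np.cos(th)];e=np.array(c['eye']);return (e+r*(z-e[2])/r[2])
E
python3 - <<'E'
from h import *
print('c back',wray(310,46,.107)*1000,'d back',wray(156,85,.107)*1000, 'tray back?')
snap('top','t2');im=cv2.imread('pics/t2.png');cv2.imwrite('pics/t2c.png',cv2.resize(im[110:260,290:430],None,fx=4,fy=4,interpolation=cv2.INTER_CUBIC))
E
```

```text
c back [ 635.66194618 -284.98873999  107.        ] d back [ 620.17059362 -208.84282326  107.        ] tray back?
```

View pics/t2c.png

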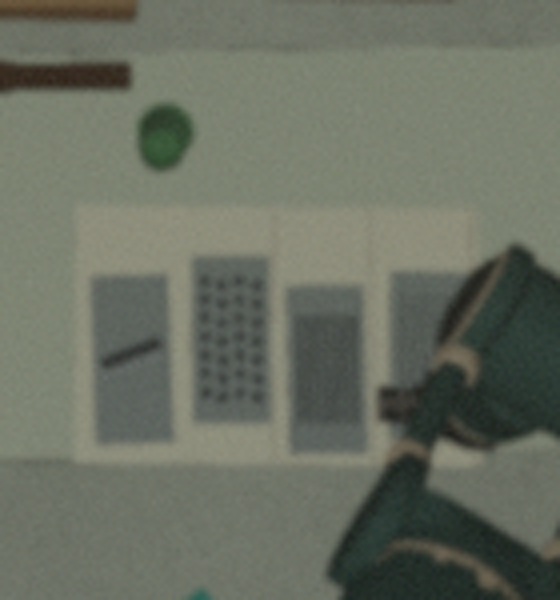

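```bash
python3 -m creep '[[255,[0,0,10],0],[255,[20,1,10],0],[255,[30,1,0],0],[255,[30,0,0],0],[255,[30,0,0],0],[255,[16,0,0],0],[255,[0,0,0],0],[255,[0,0,0],0]]'
```

```text
time: 4.97
tool_pos: [0.6519, -0.2886, 0.1239]
tcp_rot: [2.203, 0.038, -2.206]
wrist_force: [0.0, 0.8, -0.3]
width: -0.002
```

```bash
python3 -m creep '[[255,[3,1,-8],0],[255,[0,0,-6],0],[255,[0,0,-3],0],[255,[0,0,-1],0],[255,[0,0,0],0],[255,[0,0,0],0],[255,[0,0,0],0],[255,[0,0,0],0]]'
```

```text
time: 5.63
tool_pos: [0.6549, -0.2881, 0.1068]
tcp_rot: [2.206, 0.036, -2.204]
wrist_force: [-0.5, -0.3, 0.0]
width: -0.004
```

```bash
python3 -m creep '[[255,[0,0,-1],0],[255,[0,0,-1],0],[255,[0,0,0],0],[255,[0,0,0],0],[255,[-4,0,0],0],[255,[-4,0,0],0],[255,[-4,0,0],0],[255,[-4,0,0],0]]'
python3 - <<'E'
from h import *
snap('wrist','w3')
E
```

```text
time: 6.3
tool_pos: [0.6384, -0.2879, 0.1044]
tcp_rot: [2.205, 0.036, -2.204]
wrist_force: [1.0, -0.1, -0.6]
width: -0.0
```

View pics/w3.png

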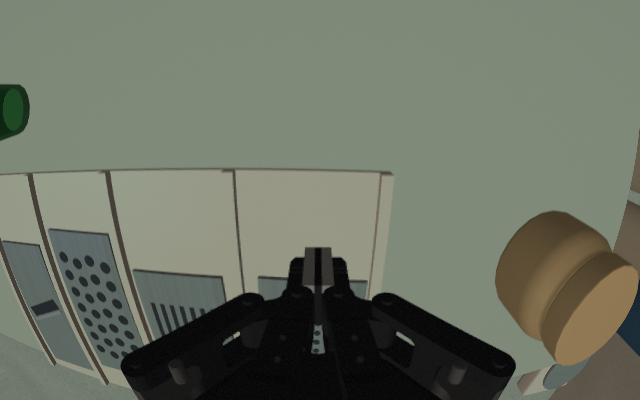

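```bash
python3 - <<'E'
from h import *
print(wray(270,277,.107)*1000,wray(355,281,.107)*1000, wray(318,250,.107)*1000,'traybackR',wray(235,170,.109)*1000,wray(380,172,.109)*1000)
E
python3 -m creep '[[255,[-4,0,0],0],[255,[-7,0,0],0],[255,[-8,0,0],0],[255,[-8,0,0],0],[255,[-8,0,0],0],[255,[-8,0,0],0],[255,[0,0,0],0],[255,[0,0,0],0]]'
python3 - <<'E'
from h import *
snap('wrist','w4')
E
```

```text
[ 629.24977522 -262.21928353  107.        ] [ 628.27441249 -308.15816069  107.        ] [ 646.96201068 -287.52229525  107.        ] traybackR [ 688.16548057 -247.31965729  109.        ] [ 689.2358625  -314.93429921  109.        ]
time: 7.02
tool_pos: [0.5947, -0.2879, 0.1042]
tcp_rot: [2.204, 0.036, -2.206]
wrist_force: [0.7, 1.6, -0.3]
width: -0.001
```

View pics/w4.png

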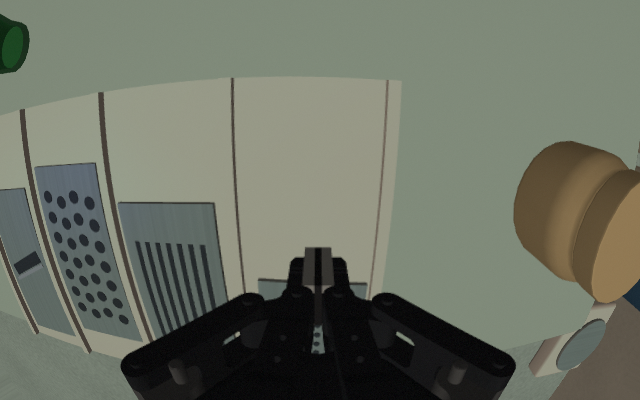

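```bash
python3 -m creep '[[255,[-5,0,0],0],[255,[-5,0,0],0],[255,[0,0,0],0],[255,[0,0,0],0],[255,[3,0,0],0],[200,[0,0,20],0],[100,[0,0,30],0],[0,[0,0,30],0]]'
python3 -m creep '[[0,[-15,0,0],0],[0,[-40,0,0],0],[0,[-40,0,0],0],[0,[-40,0,0],0],[0,[-40,0,0],0],[0,[0,0,0],0],[0,[0,0,0],0],[0,[0,0,0],0]]'
python3 - <<'E'
from h import *
snap('wrist','w5')
E
```

```text
time: 7.73
tool_pos: [0.5878, -0.2872, 0.1832]
tcp_rot: [2.202, 0.039, -2.21]
wrist_force: [0.3, -1.0, 0.6]
width: 0.421
time: 8.4
tool_pos: [0.4143, -0.2883, 0.1848]
tcp_rot: [2.207, 0.035, -2.203]
wrist_force: [1.2, 0.3, -0.3]
width: 1.001
```

View pics/w5.png

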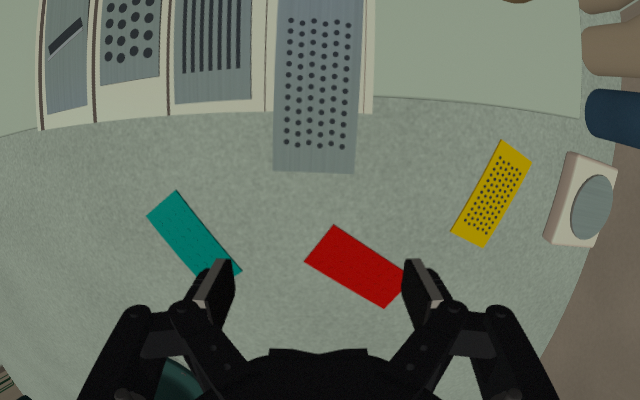

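```bash
python3 - <<'E'
from h import *
for n,u,v,z in [('fl',273,171,.107),('fr',354,174,.107),('bl',280,0,.107),('br',365,0,.107),('trayR',372,113,.104),('trayL',190,117,.104)]: print(n,(wray(u,v,z)*1000).round(1))
E
```

```text
fl [ 445.4 -254.3  107. ]
fr [ 445. -314.  107.]
bl [ 571.5 -256.6  107. ]
br [ 573.9 -316.4  107. ]
trayR [ 490.4 -324.9  104. ]
trayL [ 486.1 -189.3  104. ]
```

```bash
python3 -m creep '[[0,[20,2,-10],-0.015],[0,[20,2,-20],-0.01],[0,[0.5,0,-25],-0.01],[0,[0,0,-25],0],[0,[0,0,-14],0],[0,[0,0,0],0],[0,[0,0,0],0],[0,[0,0,0],0]]'
```

```text
time: 9.12
tool_pos: [0.4559, -0.2845, 0.0913]
tcp_rot: [-2.223, 0.003, 2.219]
wrist_force: [0.8, -0.6, -0.5]
width: 0.995
```

```bash
python3 -m creep '[[60,[0,0,0],0],[120,[0,0,0],0],[180,[0,0,0],0],[255,[0,0,0],0],[255,[0,0,0],0],[255,[0,0,0],0],[255,[0,0,0],0],[255,[0,0,0],0]]' 80
python3 - <<'E'
from h import *
snap('wrist','w6');snap('scene','s6')
im=cv2.imread('pics/s6.png');cv2.imwrite('pics/s6c.png',cv2.resize(im[180:300,180:340],None,fx=4,fy=4,interpolation=cv2.INTER_CUBIC))
E
```

```text
time: 9.78
tool_pos: [0.4553, -0.2846, 0.0916]
tcp_rot: [-2.224, 0.004, 2.218]
wrist_force: [0.8, -0.1, 5.7]
width: 0.662
```

View pics/w6.png

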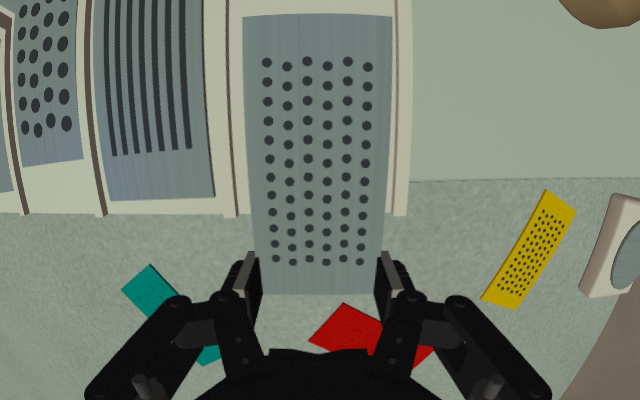

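View pics/s6c.png

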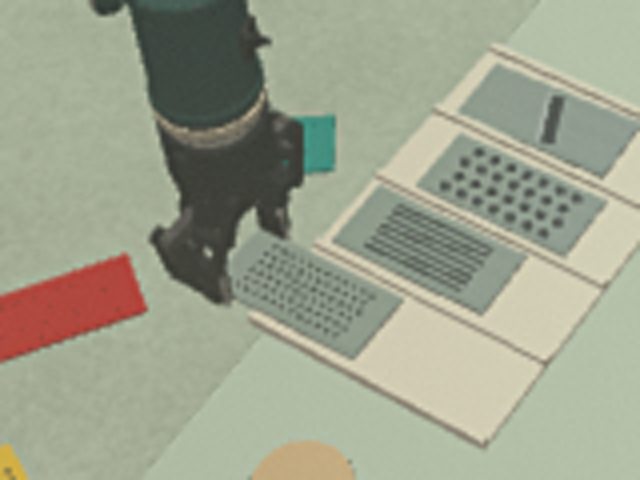

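```bash
python3 -m creep '[[255,[0,0,5],0],[255,[0,0,10],0],[255,[0,0,15],0],[255,[0,0,20],0],[255,[0,0,20],0],[255,[0,0,20],0],[255,[0,0,0],0],[255,[0,0,0],0]]'
python3 - <<'E'
from h import *
snap('wrist','w7');snap('scene','s7')
im=cv2.imread('pics/s7.png');cv2.imwrite('pics/s7c.png',cv2.resize(im[150:300,180:340],None,fx=4,fy=4,interpolation=cv2.INTER_CUBIC))
c=get_calibration('wrist')
im=cv2.imread('pics/w7.png')
E
```

```text
time: 10.55
tool_pos: [0.4547, -0.2843, 0.1814]
tcp_rot: [-2.223, 0.004, 2.219]
wrist_force: [-0.3, 0.4, -1.5]
width: 0.662
```

View pics/w7.png

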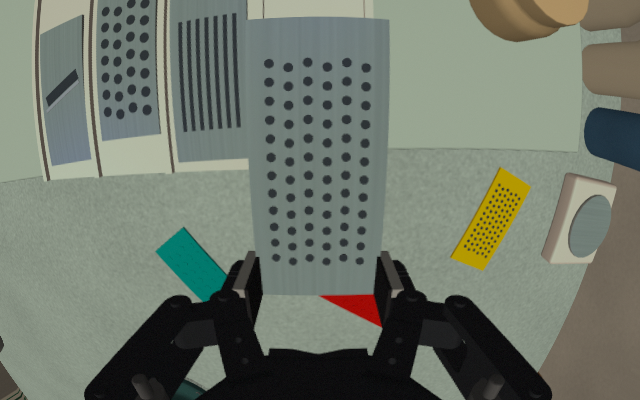

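View pics/s7c.png

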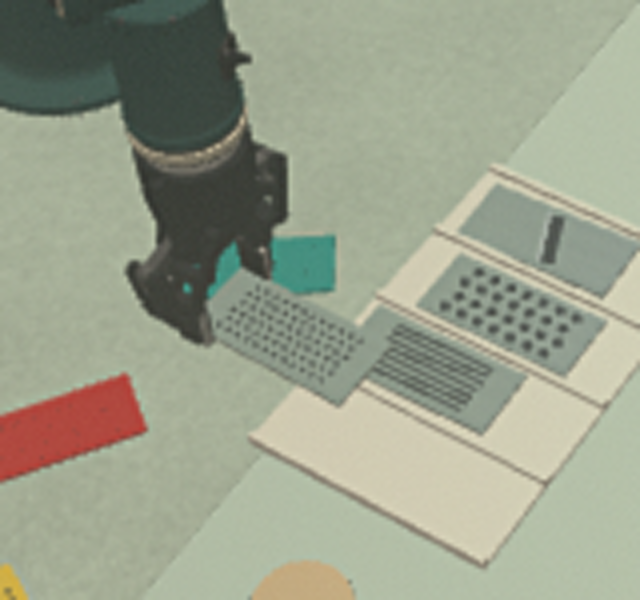

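```bash
cat >> h.py <<'E'
def wpts(d,c):
    K=np.array(c['K']);v,u=np.mgrid[:400,:640];a=(u-K[0,2])/K[0,0];b=(v-K[1,2])/K[1,1];th=np.hypot(a,b)+1e-9
    s=np.tan(th)/th; P=np.stack([a*s*d,b*s*d,d],-1)
    return P@rot(c['orientation']).T+np.array(c['eye'])
E
python3 - <<'E'
from h import *
c=get_calibration('wrist');d=np.load('pics/w7.npy');P=wpts(d,c)
for u in (262,300,318,340,378):
  print(u,[ (P[v,u]*1000).round(1).tolist() for v in (24,80,150,220,285)])
d=np.load('pics/w6.npy');c['eye']=np.array(c['eye'])-[-.0006,.0003,.0898];P=wpts(d,c)
for u in (300,340):
  print(u,[ (P[v,u]*1000).round(1).tolist() for v in (24,80,150,220,285)])
print('glassR',(P[120,450]*1000).round(1))
E
```

```text
262 [[569.9, -260.4, 191.8], [545.6, -260.1, 190.7], [516.0, -259.7, 193.3], [483.7, -257.7, 192.2], [448.9, -255.1, 193.9]]
300 [[569.0, -276.1, 192.0], [545.1, -276.0, 191.1], [515.4, -275.7, 191.1], [484.0, -275.2, 192.9], [448.5, -274.2, 192.7]]
318 [[569.2, -283.5, 191.1], [545.0, -283.4, 191.5], [515.6, -283.3, 192.7], [483.9, -283.2, 192.6], [448.7, -283.2, 192.8]]
340 [[569.1, -292.4, 191.9], [545.0, -292.4, 191.5], [515.5, -292.6, 191.9], [483.6, -293.2, 192.0], [448.3, -294.2, 192.4]]
378 [[570.3, -308.6, 190.1], [545.6, -308.3, 191.3], [515.6, -309.1, 191.1], [483.9, -310.5, 193.2], [454.8, -311.2, 202.6]]
300 [[568.8, -276.6, 105.7], [545.4, -276.6, 106.4], [516.7, -276.2, 105.4], [485.6, -275.6, 105.5], [448.9, -274.4, 102.5]]
340 [[568.1, -292.3, 108.4], [545.4, -292.4, 106.5], [516.6, -292.7, 105.1], [484.9, -293.4, 103.8], [448.5, -294.5, 102.0]]
glassR [ 530.5 -344.2   96.6]
```

```bash
python3 -m creep '[[255,[-8,20,10],0],[255,[-10,40,10],0],[255,[-12,41,0],0],[255,[-12,41,0],0],[255,[-12,41,0],0],[255,[-12,41,0],0],[255,[-2,41,0],0],[255,[0,41,0],0]]'
python3 -m creep '[[255,[0,41,0],0],[255,[0,41,0],0],[255,[0,41,0],0],[255,[0,41,0],0],[255,[0,30,0],0],[255,[0,20,0],0],[255,[0,0,0],0],[255,[0,0,0],0]]'
python3 - <<'E'
from h import *
print(get_calibration('wrist')['eye']);snap('wrist','w8')
E
```

```text
time: 11.32
tool_pos: [0.3849, 0.0189, 0.1981]
tcp_rot: [-2.216, 0.004, 2.223]
wrist_force: [1.8, -0.5, -0.5]
width: 0.662
time: 11.98
tool_pos: [0.3861, 0.2315, 0.1981]
tcp_rot: [2.216, -0.002, -2.224]
wrist_force: [-0.1, -0.6, -1.8]
width: 0.663
[0.4707355  0.23206693 0.34052464]
```

View pics/w8.png

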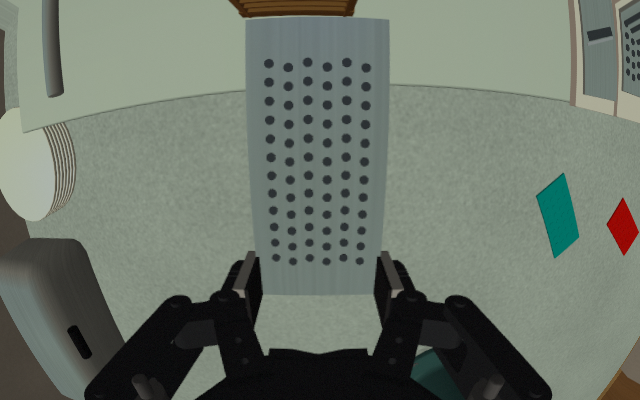

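```bash
python3 -m creep '[[255,[-10,0,0],0],[255,[-15,0,0],0],[255,[-10,0,0],0],[255,[-5,0,0],0],[255,[0,0,0],0],[255,[0,0,0],0],[255,[0,0,0],0],[255,[0,0,0],0]]'
python3 - <<'E'
from h import *
c=get_calibration('wrist');p,d=snap('wrist','w9');P=wpts(d,c)
cv2.imwrite('pics/w9c.png',cv2.resize(p[0:80,200:400],None,fx=4,fy=4,interpolation=cv2.INTER_CUBIC))
z=P[...,2];m=(z>.125)&(z<.185)&(P[...,0]>.5)&(P[...,1]<.35)
for v in range(0,20,2):
    uu=np.where(m[v])[0]
    if len(uu): print(v,uu.min(),uu.max(),(P[v,uu.min()]*1000).round(),(P[v,uu.max()]*1000).round())
E
```

```text
time: 12.7
tool_pos: [0.3481, 0.2313, 0.2003]
tcp_rot: [-2.221, 0.003, 2.219]
wrist_force: [1.1, 0.5, -1.3]
width: 0.668
```

View pics/w9c.png

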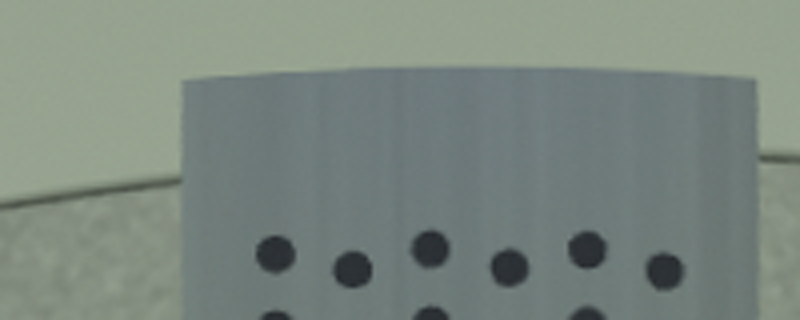

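```bash
python3 - <<'E'
from h import *
c=get_calibration('wrist');c['eye']=[0.4707355,0.23206693,0.34052464];d=np.load('pics/w8.npy');P=wpts(d,c)
for v in (2,6,10,14): print(v,[(u,(P[v,u]*1000).round().tolist()) for u in (236,244,260,290,320,340,350,356)])
im=cv2.imread('pics/w8.png');cv2.imwrite('pics/w8c.png',cv2.resize(im[0:40,210:380],None,fx=4.7,fy=4.7,interpolation=cv2.INTER_CUBIC))
p,_=snap('top','t9');q,_=snap('scene','s9')
cv2.imwrite('pics/t9c.png',cv2.resize(p[120:240,150:300],None,fx=5,fy=5,interpolation=cv2.INTER_CUBIC))
cv2.imwrite('pics/s9c.png',cv2.resize(q[80:200,330:470],None,fx=5,fy=5,interpolation=cv2.INTER_CUBIC))
E
```

```text
2 [(236, [537.0, 284.0, 144.0]), (244, [537.0, 279.0, 142.0]), (260, [537.0, 269.0, 139.0]), (290, [539.0, 250.0, 130.0]), (320, [538.0, 230.0, 130.0]), (340, [539.0, 217.0, 130.0]), (350, [536.0, 211.0, 140.0]), (356, [537.0, 207.0, 136.0])]
6 [(236, [538.0, 287.0, 132.0]), (244, [539.0, 282.0, 128.0]), (260, [537.0, 271.0, 129.0]), (290, [537.0, 251.0, 127.0]), (320, [536.0, 230.0, 127.0]), (340, [537.0, 217.0, 127.0]), (350, [536.0, 210.0, 129.0]), (356, [545.0, 203.0, 101.0])]
10 [(236, [544.0, 295.0, 102.0]), (244, [537.0, 283.0, 124.0]), (260, [538.0, 273.0, 117.0]), (290, [537.0, 252.0, 117.0]), (320, [537.0, 230.0, 115.0]), (340, [537.0, 216.0, 115.0]), (350, [536.0, 209.0, 118.0]), (356, [542.0, 203.0, 99.0])]
14 [(236, [542.0, 295.0, 100.0]), (244, [538.0, 287.0, 110.0]), (260, [537.0, 275.0, 108.0]), (290, [537.0, 253.0, 105.0]), (320, [537.0, 230.0, 104.0]), (340, [536.0, 216.0, 108.0]), (350, [536.0, 208.0, 107.0]), (356, [538.0, 203.0, 101.0])]
```

View pics/w8c.png

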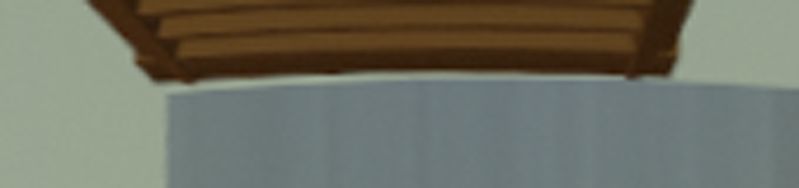

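View pics/t9c.png

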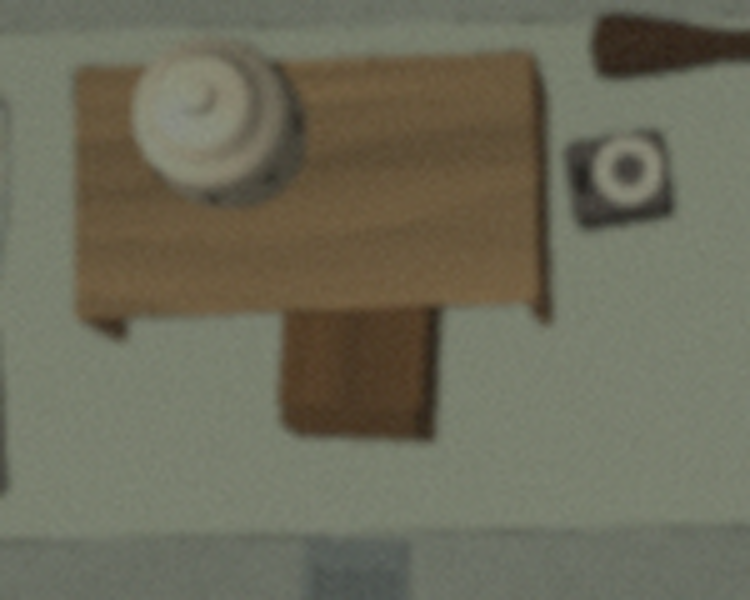

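View pics/s9c.png

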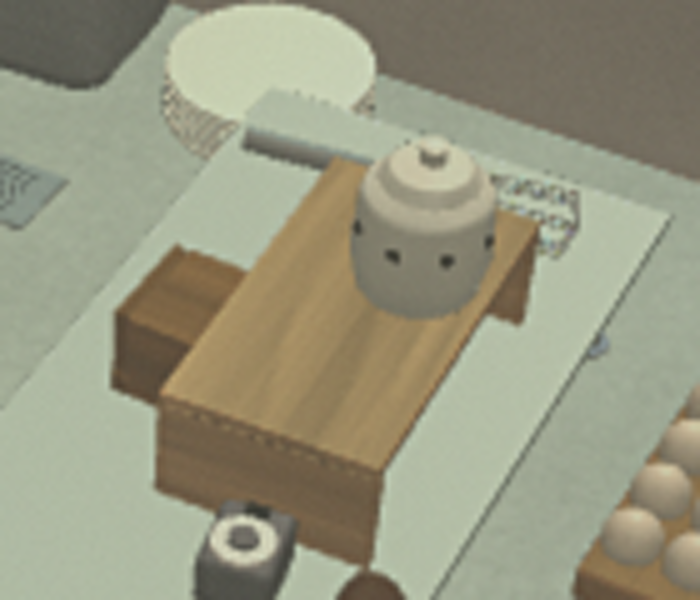

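```bash
python3 - <<'E'
from h import *
c=get_calibration('wrist');c['eye']=[0.4707355,0.23206693,0.34052464]
for u,v in((242,16.5),(353,16)): print((wray(u,v,.1,c)*1000).round(1))
print(R.from_rotvec(read_state()['tcp_rot']).as_matrix().round(4))
P=wpts(np.load('pics/w9.npy'),get_calibration('wrist'))
print([(P[v,318]*1000).round(1).tolist() for v in(25,80,150,220,285)], [(P[25,u]*1000).round(1).tolist() for u in(250,385)])
print('top',ray('top',150+287/5,120+430/5,.1675)*1000,ray('top',150+418/5,120+435/5,.1675)*1000, ray('top',150+287/5,120+312/5,.1675)*1000)
E
```

```text
[538.9 290.5 100. ]
[536.8 205.1 100. ]
[[ 1.0e-04 -2.5e-03 -1.0e+00]
 [-0.0e+00 -1.0e+00  2.5e-03]
 [-1.0e+00  0.0e+00 -1.0e-04]]
[[463.6, 231.2, 211.7], [439.7, 231.2, 212.2], [410.2, 231.3, 213.2], [378.4, 231.4, 213.5], [343.6, 231.5, 214.5]] [[464.6, 259.4, 213.0], [464.6, 203.2, 212.2]]
top [531.39179056 277.56339143 167.5       ] [529.94529289 200.97591743 167.5       ] [601.24314173 280.85596471 167.5       ]
```

```bash
python3 -m creep '[[255,[0,9,-20],-0.01],[255,[0,9,-30],-0.01],[255,[0,0,-30],0],[255,[10,0,-10],0],[255,[20,0,0],0],[255,[15,0,0],0],[255,[7,0,0],0],[255,[0,0,0],0]]'
python3 - <<'E'
from h import *
c=get_calibration('wrist');p,d=snap('wrist','w10');P=wpts(d,c);print(read_state()['tool_pos'])
cv2.imwrite('pics/w10c.png',cv2.resize(p[0:80,200:420],None,fx=3.6,fy=3.6,interpolation=cv2.INTER_CUBIC))
print([(P[v,318]*1000).round(1).tolist() for v in(0,4,8,25,80,150,220,285)])
for v in (1,5,9): print(v,[(u,(P[v,u]*1000).round().tolist()) for u in range(200,440,20)])
E
```

```text
time: 13.52
tool_pos: [0.4013, 0.2496, 0.1103]
tcp_rot: [-2.211, 0.025, 2.209]
wrist_force: [0.7, -0.2, -0.5]
width: 0.66
[0.40007799 0.24940547 0.11017017]
[[535.3, 246.6, 100.9], [533.4, 246.6, 100.1], [531.0, 246.7, 100.8], [516.7, 247.0, 123.0], [493.0, 247.6, 123.6], [463.3, 248.3, 122.6], [431.9, 249.0, 124.2], [396.3, 249.9, 123.7]]
1 [(200, [542.0, 307.0, 100.0]), (220, [540.0, 296.0, 99.0]), (240, [536.0, 284.0, 105.0]), (260, [537.0, 275.0, 100.0]), (280, [536.0, 265.0, 100.0]), (300, [535.0, 255.0, 101.0]), (320, [535.0, 246.0, 100.0]), (340, [535.0, 236.0, 99.0]), (360, [535.0, 226.0, 100.0]), (380, [535.0, 216.0, 102.0]), (400, [536.0, 207.0, 103.0]), (420, [538.0, 195.0, 100.0])]
5 [(200, [539.0, 306.0, 100.0]), (220, [537.0, 295.0, 102.0]), (240, [536.0, 285.0, 100.0]), (260, [534.0, 275.0, 102.0]), (280, [534.0, 265.0, 100.0]), (300, [533.0, 255.0, 100.0]), (320, [533.0, 246.0, 100.0]), (340, [533.0, 236.0, 100.0]), (360, [533.0, 226.0, 101.0]), (380, [533.0, 216.0, 101.0]), (400, [534.0, 206.0, 100.0]), (420, [535.0, 196.0, 101.0])]
9 [(200, [537.0, 306.0, 100.0]), (220, [535.0, 295.0, 101.0]), (240, [533.0, 285.0, 101.0]), (260, [533.0, 275.0, 100.0]), (280, [532.0, 265.0, 99.0]), (300, [531.0, 255.0, 100.0]), (320, [531.0, 246.0, 100.0]), (340, [530.0, 236.0, 100.0]), (360, [530.0, 226.0, 101.0]), (380, [531.0, 216.0, 100.0]), (400, [532.0, 206.0, 101.0]), (420, [533.0, 196.0, 101.0])]
```

View pics/w10c.png

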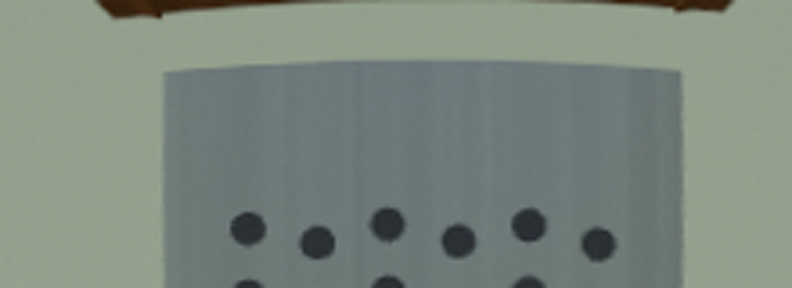

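```bash
python3 -m creep '[[255,[8,-0.2,-1],0],[255,[8,-0.2,0],0],[255,[6,-0.1,0],0],[255,[6,-0.1,0],0],[255,[6,-0.1,0],0],[255,[6,-0.1,0],0],[255,[0,0,0],0],[255,[0,0,0],0]]'
python3 - <<'E'
from h import *
p,d=snap('wrist','w11');print(read_state()['tool_pos'])
cv2.imwrite('pics/w11c.png',cv2.resize(p[0:160,200:420],None,fx=3.6,fy=3.6,interpolation=cv2.INTER_CUBIC))
E
```

```text
time: 14.23
tool_pos: [0.4399, 0.2485, 0.1091]
tcp_rot: [-2.21, 0.025, 2.21]
wrist_force: [-0.3, 0.7, -1.4]
width: 0.663
[0.43945458 0.24844572 0.10894523]
```

View pics/w11c.png

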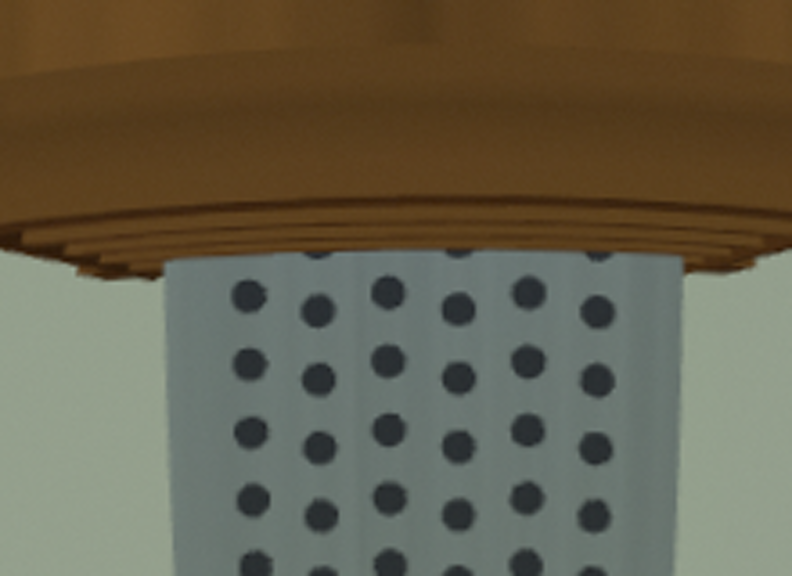

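```bash
python3 -m creep '[[255,[6,-0.1,0],0],[255,[8,-0.2,0],0],[255,[8,-0.2,0],0],[255,[8,-0.2,0],0],[255,[8,-0.2,0],0],[255,[8,-0.2,0],0],[255,[0,0,0],0],[255,[0,0,0],0]]'
python3 -m creep '[[255,[6,-0.1,0],0],[255,[7,-0.2,0],0],[255,[7,-0.2,0],0],[255,[5,-0.1,0],0],[255,[0,0,0],0],[255,[0,0,0],0],[255,[0,0,0],0],[255,[0,0,0],0]]'
python3 - <<'E'
from h import *
p,d=snap('wrist','w12');print(read_state()['tool_pos'])
snap('top','t12')
E
```

```text
time: 14.95
tool_pos: [0.4861, 0.2474, 0.109]
tcp_rot: [-2.21, 0.025, 2.21]
wrist_force: [-0.2, -0.5, -0.9]
width: 0.665
time: 15.62
tool_pos: [0.5102, 0.2468, 0.1089]
tcp_rot: [-2.21, 0.025, 2.211]
wrist_force: [0.1, -0.2, -1.4]
width: 0.664
[0.51023166 0.24681246 0.10899543]
```

View pics/w12.png

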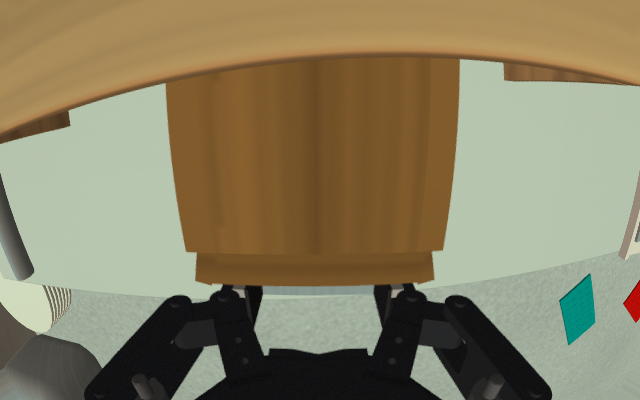

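```bash
python3 -m creep '[[150,[0,0,0],0],[100,[0,0,0],0],[60,[0,0,0],0],[60,[-10,0,0],0],[60,[-15,0.3,0],0],[150,[-20,0.5,0],0],[255,[-5,0,3],0],[255,[0,0,0],0]]'
python3 -m creep '[[255,[0,0,0],0],[255,[0,0,0],0],[255,[8,0,0],0],[255,[8,-0.5,0],0],[255,[8,0,0],0],[255,[4,-0.2,0],0],[255,[0,0,0],0],[255,[0,0,0],0]]'
```

```text
time: 16.38
tool_pos: [0.4592, 0.2477, 0.1125]
tcp_rot: [-2.211, 0.023, 2.211]
wrist_force: [0.3, 0.4, 0.0]
width: 0.347
time: 17.05
tool_pos: [0.4891, 0.2468, 0.1118]
tcp_rot: [-2.21, 0.025, 2.211]
wrist_force: [-0.1, -0.0, 0.6]
width: -0.002
```

```bash
python3 -m creep '[[255,[3,0,0],0],[255,[3,-0.2,0],0],[255,[3,0,0],0],[255,[3,0,0],0],[255,[2,0,0],0],[255,[1,0,0],0],[255,[0,0,0],0],[255,[0,0,0],0]]'
python3 - <<'E'
from h import *
p,d=snap('wrist','w13');print(read_state()['tool_pos'],read_state()['wrist_force'])
E
```

```text
time: 17.72
tool_pos: [0.5025, 0.2467, 0.112]
tcp_rot: [-2.208, 0.025, 2.213]
wrist_force: [-4.7, 1.0, 3.5]
width: -0.002
[0.5024945  0.24674674 0.11199175] [-5.09915455 -0.04585675  2.59020776]
```

View pics/w13.png

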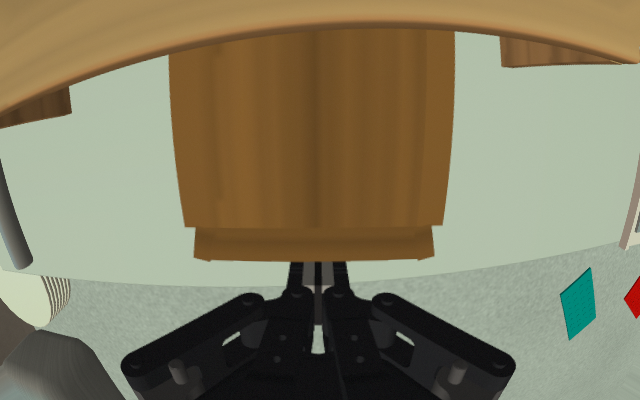

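```bash
python3 -m creep '[[255,[-15,0,0],0],[255,[-20,0,10],0],[255,[0,0,30],0.01],[255,[0,-20,35],0.01],[255,[5,-41,15],0.01],[255,[10,-41,0],0.01],[255,[10,-41,0],0],[255,[10,-41,0],0]]'
python3 -m creep '[[255,[20,-41,0],0],[255,[30,-41,0],0],[255,[30,-41,0],0],[255,[30,-41,0],0],[255,[30,-41,0],0],[255,[10,-41,-10],0],[255,[0,-20,-20],0],[255,[0,0,-20],0]]'
```

```text
time: 18.43
tool_pos: [0.5043, 0.0648, 0.2028]
tcp_rot: [2.217, 0.021, -2.207]
wrist_force: [1.6, 0.6, 0.5]
width: -0.005
time: 19.1
tool_pos: [0.6317, -0.1708, 0.1526]
tcp_rot: [2.218, 0.011, -2.207]
wrist_force: [-0.5, 1.0, -0.8]
width: -0.003
```

```bash
python3 -m creep '[[255,[5,-20,0],0],[255,[5,-18,0],0],[255,[0,0,-10],0.01],[255,[0,0,-10],0],[255,[0,0,0],0],[255,[0,0,0],0],[255,[0,0,0],0],[255,[0,0,0],0]]'
python3 - <<'E'
from h import *
p,d=snap('wrist','w14');print(read_state()['tool_pos'],read_state()['wrist_force'])
E
```

```text
time: 19.77
tool_pos: [0.6396, -0.2023, 0.1324]
tcp_rot: [2.208, 0.031, -2.206]
wrist_force: [1.0, 0.2, -0.2]
width: -0.005
[ 0.6397142  -0.20239759  0.13255234] [-0.6782866   0.67333361 -0.1170368 ]
```

View pics/w14.png

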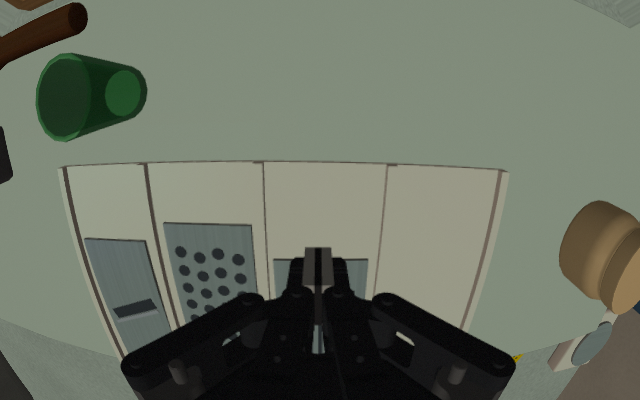

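```bash
python3 - <<'E'
from h import *
for n,u,v,z in [('d bl',275,260,.107),('d br',367,260,.107),('ribs',263,163,.109),('',388,165,.109),('b bl',164,223,.107),('b br',252,225,.107),('a bl',85,238,.107),('a br',146,240,.107)]: print(n,(wray(u,v,z)*1000).round(1))
E
```

```text
d bl [ 626.  -175.8  107. ]
d br [ 627.5 -233.5  107. ]
ribs [ 687.9 -170.5  109. ]
 [ 688.8 -240.   109. ]
b bl [ 648.  -102.7  107. ]
b br [ 649.5 -162.4  107. ]
a bl [631.1 -26.  107. ]
a br [634.5 -85.7 107. ]
```

```bash
python3 -m creep '[[255,[5,-2.5,0],0],[255,[0,0,-12],0],[255,[0,0,-9],0],[255,[0,0,-5],0],[255,[0,0,-1.5],0],[255,[0,0,0],0],[255,[0,0,0],0],[255,[0,0,0],0]]'
python3 -m creep '[[255,[0,0,-0.5],0],[255,[-6,0,0],0],[255,[-7,0,0],0],[255,[-8,0,0],0],[255,[-8,0,0],0],[255,[-8,0,0],0],[255,[-8,0,0],0],[255,[0,0,0],0]]'
```

```text
time: 20.48
tool_pos: [0.6434, -0.205, 0.1041]
tcp_rot: [2.206, 0.032, -2.21]
wrist_force: [-2.5, 0.9, 5.6]
width: -0.001
time: 21.15
tool_pos: [0.5974, -0.2055, 0.104]
tcp_rot: [2.206, 0.03, -2.209]
wrist_force: [-0.8, 0.1, 6.2]
width: 0.002
```

```bash
python3 -m creep '[[255,[-6,0,0.5],0],[255,[-6,0,0],0],[255,[0,0,0],0],[255,[3,0,0],0],[200,[0,0,20],0],[100,[0,0,30],0],[0,[-20,0,30],0],[0,[-40,0,0],0]]'
python3 -m creep '[[0,[-41,0,0],0],[0,[-41,0,0],0],[0,[-30,0,0],0],[0,[0,0,0],0],[0,[0,0,0],0],[0,[0,0,0],0],[0,[0,0,0],0],[0,[0,0,0],0]]'
python3 - <<'E'
from h import *
c=get_calibration('wrist');print(read_state()['tool_pos']);p,d=snap('wrist','w15')
E
```

```text
time: 21.82
tool_pos: [0.5351, -0.207, 0.19]
tcp_rot: [2.215, 0.028, -2.195]
wrist_force: [1.0, -1.4, 2.2]
width: 0.568
time: 22.48
tool_pos: [0.4192, -0.2055, 0.1841]
tcp_rot: [2.207, 0.032, -2.208]
wrist_force: [-0.2, -0.5, -0.5]
width: 0.999
[ 0.41915055 -0.20547181  0.18411376]
```

View pics/w15.png

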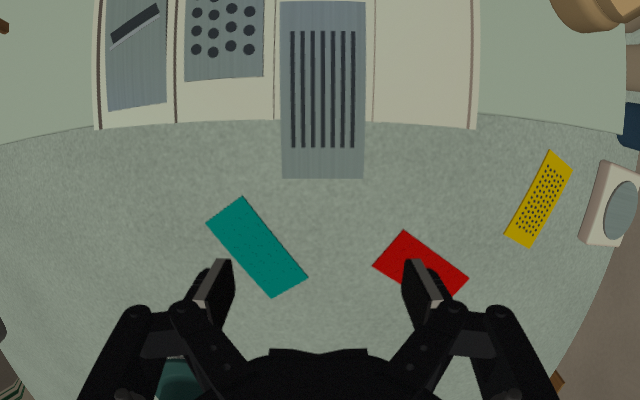

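```bash
python3 - <<'E'
from h import *
for n,u,v,z in [('fl',283,178,.107),('fr',363,179,.107),('bl',280,2,.107),('br',366,2,.107),('tray',274,120,.104),('tray',372,121,.104)]: print(n,(wray(u,v,z)*1000).round(1))
E
```

```text
fl [ 444.7 -178.9  107. ]
fr [ 445.6 -237.9  107. ]
bl [ 573.7 -174.5  107. ]
br [ 575.8 -234.6  107. ]
tray [ 487.  -171.9  104. ]
tray [ 488.5 -242.3  104. ]
```

```bash
python3 -m creep '[[0,[18,-2,-10],0],[0,[18,-0.7,-20],0],[0,[0,0,-25],0],[0,[0,0,-25],0],[0,[0,0,-13],0],[0,[0,0,0],0],[0,[0,0,0],0],[0,[0,0,0],0]]' 80
python3 -m creep '[[60,[0,0,0],0],[120,[0,0,0],0],[180,[0,0,0],0],[255,[0,0,0],0],[255,[0,0,0],0],[255,[0,0,0],0],[255,[0,0,0],0],[255,[0,0,5],0]]'
python3 -m creep '[[255,[0,0,10],0],[255,[0,0,20],0],[255,[0,0,25],0],[255,[0,0,30],0],[255,[0,0,20],0],[255,[0,0,0],0],[255,[0,0,0],0],[255,[0,0,0],0]]'
python3 - <<'E'
from h import *
c=get_calibration('wrist');print(read_state()['tool_pos']);p,d=snap('wrist','w16');P=wpts(d,c)
print([(P[v,322]*1000).round(1).tolist() for v in(25,80,150,220,285)])
E
```

```text
time: 23.2
tool_pos: [0.4553, -0.2085, 0.0921]
tcp_rot: [2.208, 0.03, -2.206]
wrist_force: [-0.6, 0.1, 0.5]
width: 1.002
time: 23.87
tool_pos: [0.454, -0.208, 0.0961]
tcp_rot: [2.207, 0.031, -2.208]
wrist_force: [-1.2, 0.3, -1.1]
width: 0.66
time: 24.53
tool_pos: [0.4533, -0.2077, 0.2002]
tcp_rot: [2.206, 0.032, -2.21]
wrist_force: [-0.1, 0.6, -1.6]
width: 0.658
[ 0.45331515 -0.20766894  0.20015781]
[[568.8, -206.1, 212.5], [545.1, -206.7, 212.3], [515.5, -207.6, 212.6], [484.0, -208.6, 213.8], [448.0, -209.8, 213.0]]
```

View pics/w16.png

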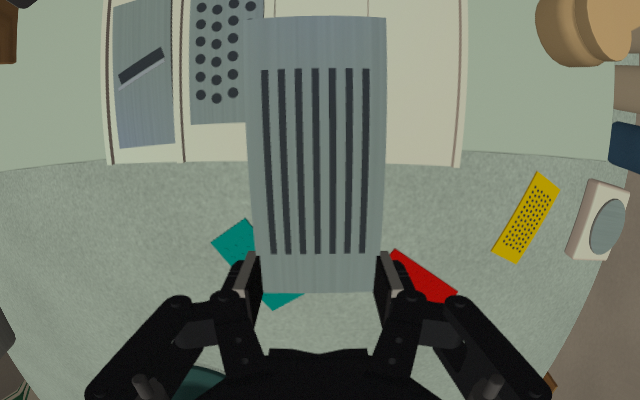

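```bash
python3 -m creep '[[255,[-8,20,0],-0.01],[255,[-12,40,0],-0.01],[255,[-12,41,0],-0.01],[255,[-12,41,0],-0.01],[255,[-12,41,0],-0.01],[255,[-10,41,0],0],[255,[-2,41,0],0],[255,[0,41,0],0]]'
python3 -m creep '[[255,[0,41,0],0],[255,[0,41,0],0],[255,[0,40,0],0],[255,[0,20,0],0],[255,[0,10,0],0],[255,[0,0,0],0],[255,[0,0,0],0],[255,[0,0,0],0]]'
python3 - <<'E'
from h import *
c=get_calibration('wrist');print(read_state()['tool_pos'],R.from_rotvec(read_state()['tcp_rot']).as_matrix()[:2,1]);p,d=snap('wrist','w17');P=wpts(d,c)
E
```

```text
time: 25.25
tool_pos: [0.3847, 0.0956, 0.1993]
tcp_rot: [-2.207, 0.026, 2.214]
wrist_force: [1.3, -1.0, -1.3]
width: 0.659
time: 25.92
tool_pos: [0.3868, 0.2447, 0.2003]
tcp_rot: [-2.209, 0.027, 2.212]
wrist_force: [-0.7, -0.5, -0.4]
width: 0.658
[0.38678947 0.24472827 0.20025696] [-0.02307434 -0.9997323 ]
```

View pics/w17.png

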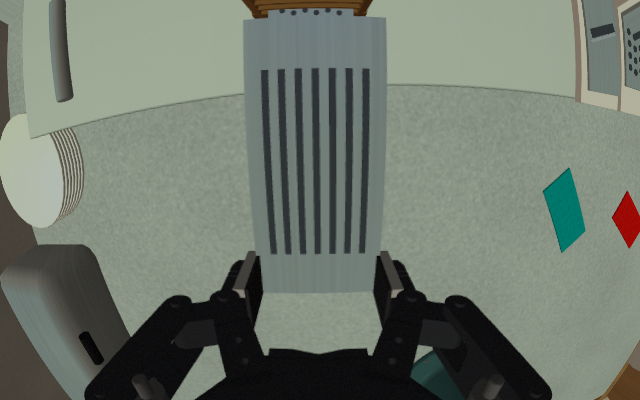

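```bash
python3 - <<'E'
from h import *
im=cv2.imread('pics/w17.png');cv2.imwrite('pics/w17c.png',cv2.resize(im[0:40,230:390],None,fx=5,fy=5,interpolation=cv2.INTER_CUBIC))
P=wpts(np.load('pics/w17.npy'),get_calibration('wrist'))
for v in (2,6,10,13): print(v,[(u,(P[v,u]*1000).round().tolist()) for u in (250,258,266,280,300,320,340,350,360,366)])
E
```

```text
2 [(250, [536.0, 283.0, 149.0]), (258, [539.0, 280.0, 140.0]), (266, [538.0, 275.0, 141.0]), (280, [537.0, 265.0, 142.0]), (300, [537.0, 253.0, 139.0]), (320, [537.0, 240.0, 139.0]), (340, [536.0, 227.0, 139.0]), (350, [536.0, 221.0, 142.0]), (360, [536.0, 214.0, 141.0]), (366, [535.0, 211.0, 144.0])]
6 [(250, [537.0, 285.0, 140.0]), (258, [539.0, 282.0, 130.0]), (266, [539.0, 277.0, 128.0]), (280, [538.0, 267.0, 129.0]), (300, [537.0, 253.0, 129.0]), (320, [537.0, 240.0, 129.0]), (340, [536.0, 226.0, 130.0]), (350, [537.0, 219.0, 129.0]), (360, [536.0, 213.0, 132.0]), (366, [536.0, 209.0, 133.0])]
10 [(250, [538.0, 288.0, 127.0]), (258, [537.0, 282.0, 127.0]), (266, [539.0, 278.0, 117.0]), (280, [537.0, 268.0, 121.0]), (300, [536.0, 254.0, 121.0]), (320, [536.0, 240.0, 122.0]), (340, [536.0, 226.0, 122.0]), (350, [536.0, 219.0, 122.0]), (360, [536.0, 211.0, 122.0]), (366, [537.0, 207.0, 120.0])]
13 [(250, [543.0, 294.0, 100.0]), (258, [537.0, 284.0, 119.0]), (266, [537.0, 279.0, 117.0]), (280, [535.0, 268.0, 122.0]), (300, [534.0, 254.0, 123.0]), (320, [534.0, 240.0, 121.0]), (340, [534.0, 226.0, 121.0]), (350, [534.0, 219.0, 122.0]), (360, [535.0, 211.0, 116.0]), (366, [536.0, 206.0, 115.0])]
```

View pics/w17c.png

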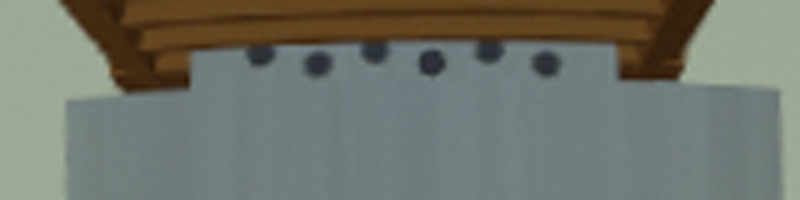

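```bash
python3 -m creep '[[255,[0,3,-20],0],[255,[0,2,-30],0],[255,[0,0,-20],0],[255,[3,0,-8],0],[255,[10,0,0],0],[255,[0,0,0],0],[255,[0,0,0],0],[255,[0,0,0],0]]'
python3 - <<'E'
from h import *
c=get_calibration('wrist');print(read_state()['tool_pos']);p,d=snap('wrist','w18');P=wpts(d,c)
cv2.imwrite('pics/w18c.png',cv2.resize(p[0:80,200:420],None,fx=3.6,fy=3.6,interpolation=cv2.INTER_CUBIC))
print([(P[v,318]*1000).round(1).tolist() for v in(0,4,8,25,80,150,220,285)])
E
```

```text
time: 26.63
tool_pos: [0.4019, 0.2516, 0.125]
tcp_rot: [-2.212, 0.024, 2.206]
wrist_force: [-0.4, 0.7, -1.4]
width: 0.657
[0.40191906 0.25163655 0.12502074]
[[533.8, 248.7, 122.5], [531.6, 248.7, 122.7], [530.5, 248.7, 119.9], [517.4, 249.0, 137.4], [493.6, 249.6, 138.6], [463.9, 250.3, 137.1], [432.1, 251.0, 138.0], [397.2, 251.8, 138.8]]
```

View pics/w18c.png

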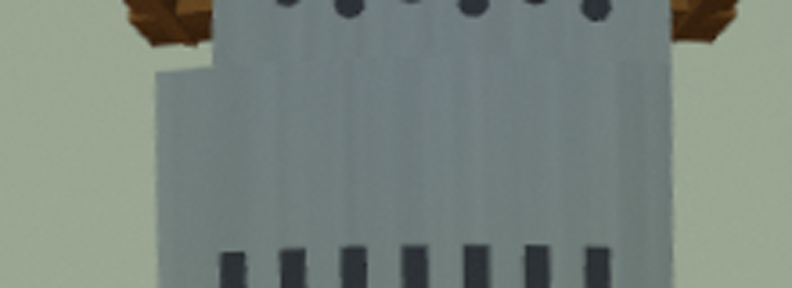

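```bash
python3 - <<'E'
from h import *
for n,u,v,z in [('rl',241.7,12.2,.1),('rr',397.8,11.4,.1),('dl',243.6,19.7,.1375),('dr',386.7,17.5,.1375),('cl',200+213/3.6,15,.1215),('cr',200+671/3.6,15,.1215)]: print(n,(wray(u,v,z)*1000).round(1))
E
```

```text
rl [536.6 289.9 100. ]
rr [535.4 205.5 100. ]
dl [521.6 280.1 137.5]
dr [521.  220.3 137.5]
cl [527.7 276.3 121.5]
cr [526.6 216.8 121.5]
```

```bash
python3 -m creep '[[255,[0,-2.5,-2.5],0],[255,[0,0,0],0],[255,[7,-0.2,0],0],[255,[6,-0.1,0],0],[255,[6,-0.1,0],0],[255,[6,-0.1,0],0],[255,[6,-0.1,0],0],[255,[0,0,0],0]]'
python3 - <<'E'
from h import *
p,d=snap('wrist','w19');print(read_state()['tool_pos'])
cv2.imwrite('pics/w19c.png',cv2.resize(p[0:160,200:420],None,fx=3.6,fy=3.6,interpolation=cv2.INTER_CUBIC))
E
```

```text
time: 27.35
tool_pos: [0.4329, 0.2483, 0.121]
tcp_rot: [-2.211, 0.025, 2.209]
wrist_force: [0.7, -0.3, -1.5]
width: 0.659
[0.43224653 0.24821476 0.12080562]
```

View pics/w19c.png

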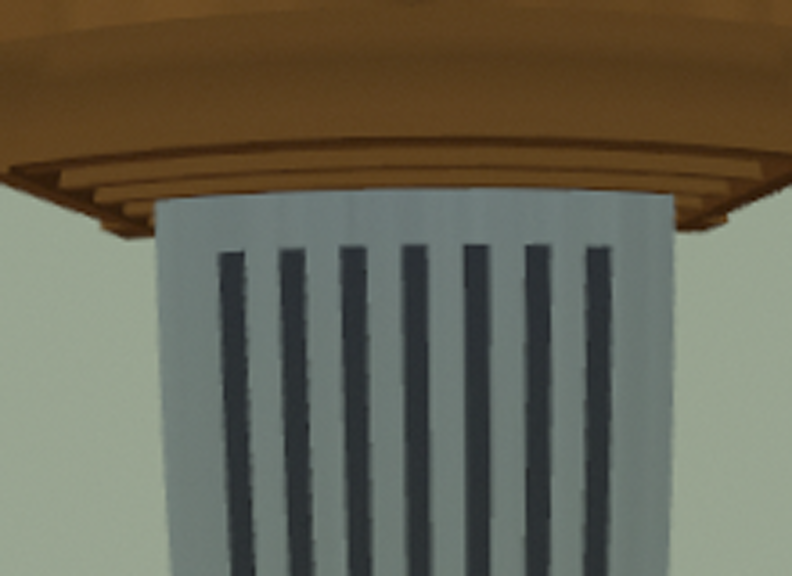

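```bash
python3 -m creep '[[255,[6,-0.1,1],0],[255,[8,-0.2,0],0],[255,[8,-0.2,0],0],[255,[8,-0.2,0],0],[255,[8,-0.2,0],0],[255,[8,-0.2,0],0],[255,[0,0,0],0],[255,[0,0,0],0]]'
python3 -m creep '[[255,[6,-0.1,0],0],[255,[7,-0.2,0],0],[255,[7,-0.2,0],0],[255,[8,-0.2,0],0],[255,[4,-0.1,0],0],[255,[0,0,0],0],[255,[0,0,0],0],[255,[0,0,0],0]]'
```

```text
time: 28.07
tool_pos: [0.4778, 0.247, 0.1216]
tcp_rot: [-2.21, 0.025, 2.21]
wrist_force: [-1.3, -0.6, -1.1]
width: 0.661
time: 28.73
tool_pos: [0.5091, 0.2462, 0.1216]
tcp_rot: [-2.21, 0.025, 2.211]
wrist_force: [0.3, -0.5, -0.4]
width: 0.665
```

```bash
python3 -m creep '[[150,[0,0,0],0],[100,[0,0,0],0],[60,[0,0,0],0],[60,[-10,0,0],0],[60,[-15,0.3,0],0],[150,[-20,0.5,4],0],[255,[-5,0,1],0],[255,[0,0,0],0]]'
python3 -m creep '[[255,[0,0,0],0],[255,[0,0,0],0],[255,[8,0,0],0],[255,[8,-0.5,0],0],[255,[8,0,0],0],[255,[4,-0.2,0],0],[255,[3,0,0],0],[255,[0,0,0],0]]'
python3 -m creep '[[255,[3,0,0],0],[255,[3,-0.2,0],0],[255,[3,0,0],0],[255,[1,0,0],0],[255,[1,0,0],0],[255,[0,0,0],0],[255,[0,0,0],0],[255,[0,0,0],0]]'
```

```text
time: 29.4
tool_pos: [0.4578, 0.2471, 0.127]
tcp_rot: [-2.211, 0.023, 2.211]
wrist_force: [0.6, 1.3, 0.4]
width: 0.345
time: 30.07
tool_pos: [0.4912, 0.2462, 0.1265]
tcp_rot: [-2.21, 0.025, 2.21]
wrist_force: [0.5, 0.0, 0.6]
width: 0.002
time: 30.73
tool_pos: [0.5014, 0.2462, 0.1269]
tcp_rot: [-2.211, 0.024, 2.21]
wrist_force: [-0.4, -0.1, -0.1]
width: 0.002
```

```bash
python3 -m creep '[[255,[1,0,0],0],[255,[1,0,0],0],[255,[0,0,0],0],[255,[0,0,0],0],[255,[0,0,0],0],[255,[0,0,0],0],[255,[0,0,0],0],[255,[0,0,0],0]]'
python3 - <<'E'
from h import *
c=get_calibration('wrist');p,d=snap('wrist','w20');print(read_state()['tool_pos'],read_state()['wrist_force'])
cv2.imwrite('pics/w20c.png',cv2.resize(p[180:340,200:420],None,fx=3.6,fy=3.6,interpolation=cv2.INTER_CUBIC))
E
```

```text
time: 31.4
tool_pos: [0.5026, 0.2462, 0.1267]
tcp_rot: [-2.209, 0.025, 2.212]
wrist_force: [-5.0, 0.1, 3.7]
width: 0.001
[0.50260945 0.24615724 0.12669086] [-5.0576719   0.05493139  4.11119482]
```

View pics/w20c.png

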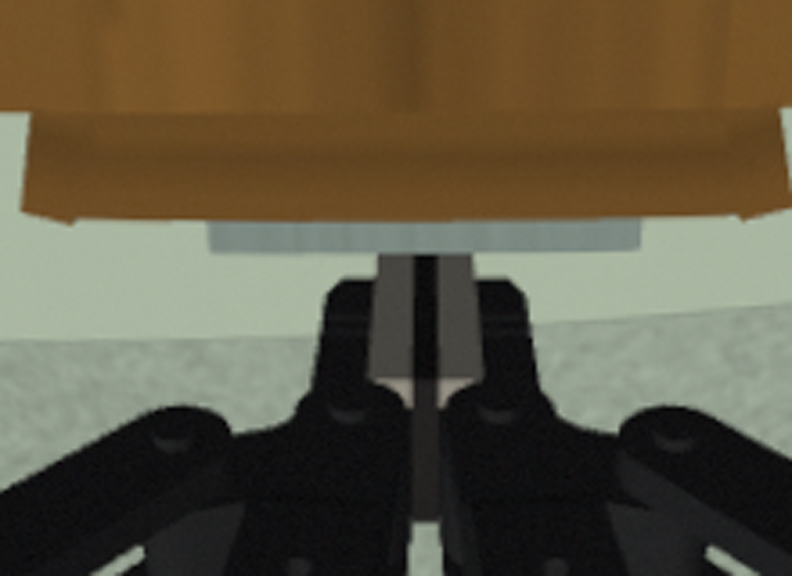

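```bash
python3 -m creep '[[255,[-15,0,0],0],[255,[-20,0,10],0],[255,[0,0,30],0.01],[255,[0,-20,30],0.01],[255,[5,-41,5],0.01],[255,[10,-41,0],0.01],[255,[10,-41,0],0.01],[255,[10,-41,0],0]]'
python3 -m creep '[[255,[30,-41,0],0],[255,[35,-41,0],0],[255,[35,-35,0],0],[255,[35,-30,0],0],[255,[20,-20,-10],0],[255,[10,-10,-20],0],[255,[0,0,-20],0],[255,[0,0,0],0]]'
```

```text
time: 32.12
tool_pos: [0.5043, 0.0619, 0.2027]
tcp_rot: [2.211, 0.032, -2.202]
wrist_force: [0.4, 0.3, 0.0]
width: -0.002
time: 32.78
tool_pos: [0.6439, -0.0894, 0.1465]
tcp_rot: [2.202, 0.03, -2.215]
wrist_force: [-1.8, 0.6, -1.7]
width: 0.0
```

```bash
python3 -m creep '[[255,[8,-15,0],0],[255,[8,-15,0],0],[255,[6,-12,-10],0],[255,[0,0,0],0],[255,[0,0,0],0],[255,[0,0,0],0],[255,[0,0,0],0],[255,[0,0,0],0]]'
python3 - <<'E'
from h import *
c=get_calibration('wrist');p,d=snap('wrist','w21');print(read_state()['tool_pos'],read_state()['wrist_force'])
E
```

```text
time: 33.45
tool_pos: [0.6677, -0.1297, 0.1422]
tcp_rot: [2.208, 0.031, -2.207]
wrist_force: [0.1, 0.3, -0.5]
width: -0.003
[ 0.66766695 -0.12971711  0.14214387] [0.0385914  0.30508526 0.62437347]
```

View pics/w21.png

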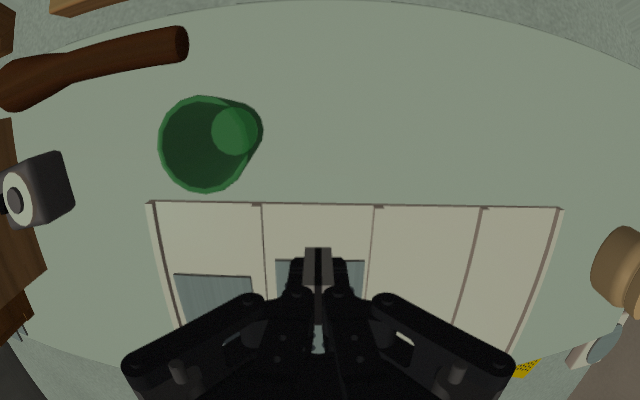

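```bash
python3 -m creep '[[255,[0,-1.5,-15],0],[255,[0,0,-12],0],[255,[0,0,-7],0],[255,[0,0,-3],0],[255,[0,0,0],0],[255,[0,0,0],0],[255,[0,0,0],0],[255,[0,0,0],0]]'
python3 -m creep '[[255,[-6,0,0],0],[255,[-7,0,0],0],[255,[-9,0,0],0],[255,[-9,0,0],0],[255,[-9,-0.5,0],0],[255,[-9,0,0],0],[255,[-9,-0.5,0],0],[255,[-9,0,0],0]]'
```

```text
time: 34.17
tool_pos: [0.6664, -0.1313, 0.1041]
tcp_rot: [2.205, 0.032, -2.211]
wrist_force: [-2.9, 0.8, 4.7]
width: 0.001
time: 34.83
tool_pos: [0.5994, -0.1327, 0.1046]
tcp_rot: [2.207, 0.031, -2.208]
wrist_force: [0.6, -0.1, 0.5]
width: -0.004
```

```bash
python3 -m creep '[[255,[-8,0,0],0],[255,[-8,0,0],0],[255,[0,0,0],0],[255,[3,0,0],0],[200,[0,0,20],0],[100,[0,0,30],0],[0,[-20,0,30],0],[0,[-40,0,0],0]]'
python3 -m creep '[[0,[-41,0,0],0],[0,[-41,0,0],0],[0,[-27,0,0],0],[0,[0,0,0],0],[0,[0,0,0],0],[0,[0,0,0],0],[0,[0,0,0],0],[0,[0,0,0],0]]'
python3 - <<'E'
from h import *
c=get_calibration('wrist');print(read_state()['tool_pos']);p,d=snap('wrist','w22')
E
```

```text
time: 35.5
tool_pos: [0.5353, -0.1343, 0.1924]
tcp_rot: [2.221, 0.027, -2.189]
wrist_force: [0.9, -0.4, 1.9]
width: 0.557
time: 36.17
tool_pos: [0.42, -0.1328, 0.185]
tcp_rot: [2.208, 0.031, -2.207]
wrist_force: [0.1, 0.7, -0.1]
width: 1.002
[ 0.42000814 -0.13284044  0.18500002]
```

View pics/w22.png

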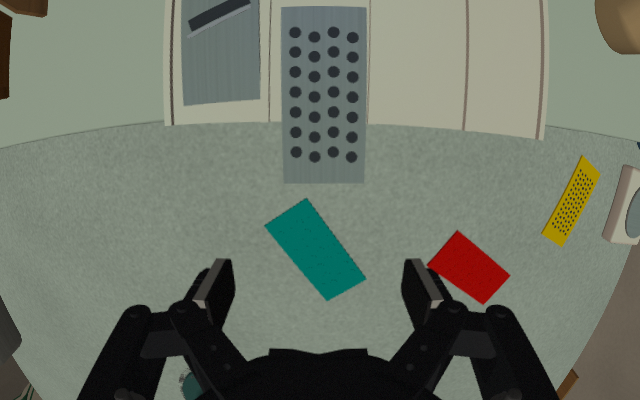

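```bash
python3 - <<'E'
from h import *
for n,u,v,z in [('fl',284,183,.107),('fr',364,183,.107),('bl',282,7,.107),('br',367,9,.107),('tray',270,121,.104),('tray',369,124,.104)]: print(n,(wray(u,v,z)*1000).round(1))
E
```

```text
fl [ 441.4 -106.9  107. ]
fr [ 443.1 -166.4  107. ]
bl [ 570.7 -103.3  107. ]
br [ 571.4 -162.9  107. ]
tray [486.9 -96.2 104. ]
tray [ 486.8 -167.8  104. ]
```

```bash
python3 -m creep '[[0,[16,-2,-10],0],[0,[16,-1.6,-20],0],[0,[0,0,-25],0],[0,[0,0,-25],0],[0,[0,0,-13.5],0],[0,[0,0,0],0],[0,[0,0,0],0],[0,[0,0,0],0]]' 80
python3 -m creep '[[60,[0,0,0],0],[120,[0,0,0],0],[180,[0,0,0],0],[255,[0,0,0],0],[255,[0,0,0],0],[255,[0,0,0],0],[255,[0,0,0],0],[255,[0,0,5],0]]'
python3 -m creep '[[255,[0,0,10],0],[255,[0,0,20],0],[255,[0,0,25],0],[255,[0,0,30],0],[255,[0,0,20],0],[255,[0,0,0],0],[255,[0,0,0],0],[255,[0,0,0],0]]'
python3 - <<'E'
from h import *
c=get_calibration('wrist');print(read_state()['tool_pos']);p,d=snap('wrist','w23');P=wpts(d,c)
print([(P[v,305]*1000).round(1).tolist() for v in(25,80,150,220,285)])
E
```

```text
time: 36.88
tool_pos: [0.4518, -0.1365, 0.0921]
tcp_rot: [2.208, 0.03, -2.206]
wrist_force: [0.3, -0.2, -0.1]
width: 0.997
time: 37.55
tool_pos: [0.4502, -0.1362, 0.0958]
tcp_rot: [2.207, 0.031, -2.209]
wrist_force: [-0.3, 0.1, -0.8]
width: 0.661
time: 38.22
tool_pos: [0.4495, -0.1359, 0.2]
tcp_rot: [2.205, 0.031, -2.21]
wrist_force: [-0.6, -0.6, -1.7]
width: 0.658
[ 0.44949205 -0.13592818  0.19996234]
[[565.0, -127.3, 211.7], [541.2, -127.9, 211.5], [511.5, -128.6, 212.1], [479.7, -129.1, 213.1], [444.9, -129.5, 214.1]]
```

View pics/w23.png

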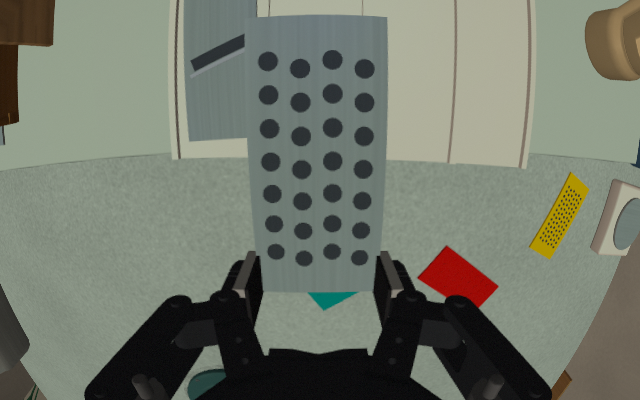

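```bash
python3 -m creep '[[255,[-6,20,0],-0.01],[255,[-12,40,0],-0.01],[255,[-12,41,0],-0.01],[255,[-12,41,0],-0.01],[255,[-12,41,0],-0.01],[255,[-8,41,0],0],[255,[0,41,0],0],[255,[0,41,0],0]]'
python3 -m creep '[[255,[0,41,0],0],[255,[0,25,0],0],[255,[0,12,0],0],[255,[0,4,0],0],[255,[0,0,0],0],[255,[0,0,0],0],[255,[0,0,0],0],[255,[0,0,0],0]]'
python3 - <<'E'
from h import *
c=get_calibration('wrist');print(read_state()['tool_pos'],R.from_rotvec(read_state()['tcp_rot']).as_matrix()[:2,1]);p,d=snap('wrist','w24');P=wpts(d,c)
cv2.imwrite('pics/w24c.png',cv2.resize(p[0:60,190:430],None,fx=3.3,fy=3.3,interpolation=cv2.INTER_CUBIC))
E
```

```text
time: 38.93
tool_pos: [0.3872, 0.1678, 0.1993]
tcp_rot: [-2.208, 0.026, 2.214]
wrist_force: [1.7, 0.2, -0.7]
width: 0.663
time: 39.6
tool_pos: [0.3897, 0.2471, 0.201]
tcp_rot: [-2.209, 0.027, 2.21]
wrist_force: [0.2, -0.3, -1.7]
width: 0.658
[0.38968046 0.24709873 0.20103826] [-0.02415053 -0.99970821]
```

View pics/w24c.png

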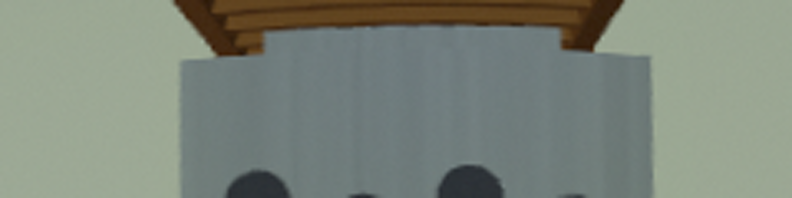

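```bash
python3 -m creep '[[255,[0,2,-20],0],[255,[0,0,-25],0],[255,[0,0,-16],0],[255,[3,0,-5],0],[255,[7,0,0],0],[255,[0,0,0],0],[255,[0,0,0],0],[255,[0,0,0],0]]'
python3 - <<'E'
from h import *
c=get_calibration('wrist');print(read_state()['tool_pos']);p,d=snap('wrist','w25');P=wpts(d,c)
cv2.imwrite('pics/w25c.png',cv2.resize(p[0:80,200:420],None,fx=3.6,fy=3.6,interpolation=cv2.INTER_CUBIC))
print([(P[v,316]*1000).round(1).tolist() for v in(0,4,8,25,80,150,220,285)])
E
```

```text
time: 40.32
tool_pos: [0.4009, 0.2509, 0.1368]
tcp_rot: [-2.212, 0.024, 2.207]
wrist_force: [0.0, 0.7, -0.9]
width: 0.656
[0.40088619 0.25091214 0.13675178]
[[532.7, 248.9, 134.5], [531.0, 249.0, 133.3], [529.1, 249.0, 132.8], [516.5, 249.2, 149.0], [492.7, 249.8, 148.2], [462.9, 250.5, 148.8], [431.0, 251.3, 149.4], [395.9, 252.1, 150.1]]
```

View pics/w25c.png

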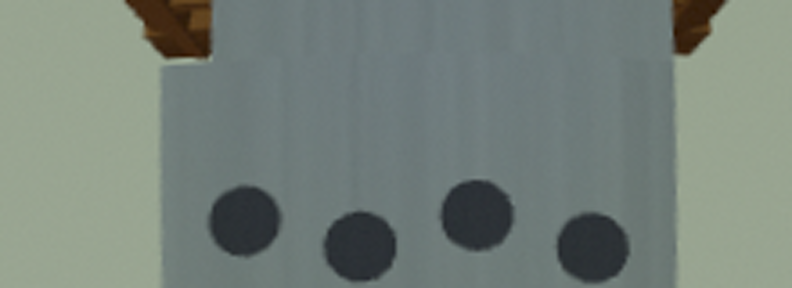

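```bash
python3 - <<'E'
from h import *
for n,u,v,z in [('rl',244.4,15.8,.1),('rr',391.7,14.7,.1),('bl',245,18,.148),('br',387.5,16.2,.148),('dl',200+213/3.6,10,.1335),('dr',200+674/3.6,10,.1335)]: print(n,(wray(u,v,z)*1000).round(1))
E
```

```text
rl [536.8 290.4 100. ]
rr [535.5 205.4 100. ]
bl [521.7 279.1 148. ]
br [521. 219. 148.]
dl [529.2 275.5 133.5]
dr [528.2 215.6 133.5]
```

```bash
python3 -m creep '[[255,[0,-1,-1.5],0],[255,[0,0,0],0],[255,[7,-0.2,0],0],[255,[6,-0.1,0],0],[255,[6,-0.1,0],0],[255,[6,-0.1,0],0],[255,[6,-0.1,0],0],[255,[0,0,0],0]]'
python3 - <<'E'
from h import *
c=get_calibration('wrist');p,d=snap('wrist','w26');print(read_state()['tool_pos']);P=wpts(d,c)
print([(P[v,316]*1000).round(1).tolist() for v in(35,50,80,150,220,285)])
cv2.imwrite('pics/w26c.png',cv2.resize(p[0:160,200:420],None,fx=3.6,fy=3.6,interpolation=cv2.INTER_CUBIC))
E
```

```text
time: 41.03
tool_pos: [0.4322, 0.249, 0.1339]
tcp_rot: [-2.211, 0.025, 2.209]
wrist_force: [0.6, -0.4, -1.2]
width: 0.664
[0.43149505 0.24891044 0.13378791]
[[538.9, 247.4, 167.3], [535.9, 247.5, 151.6], [524.0, 247.8, 146.3], [494.5, 248.5, 147.3], [462.4, 249.3, 146.8], [427.1, 250.2, 147.0]]
```

View pics/w26c.png

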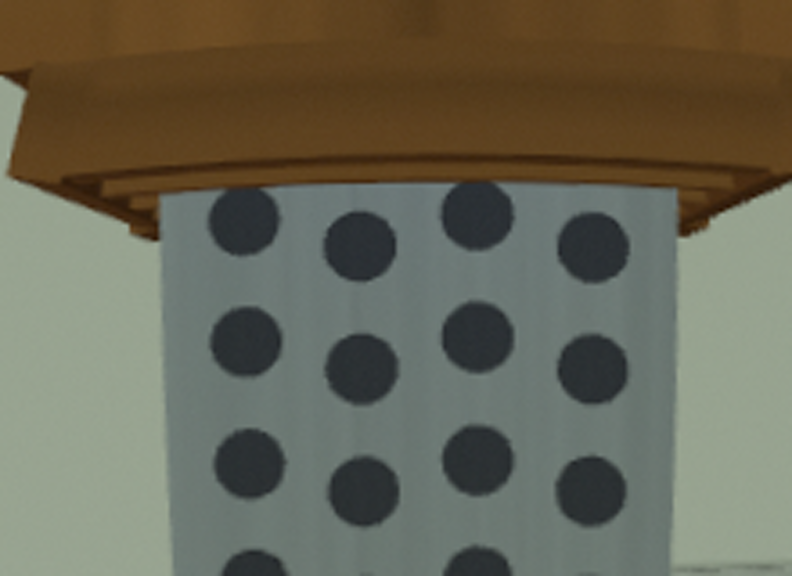

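```bash
python3 -m creep '[[255,[6,-0.1,0.5],0],[255,[8,-0.2,0],0],[255,[8,-0.2,0],0],[255,[8,-0.2,0],0],[255,[8,-0.2,0],0],[255,[8,-0.2,0],0],[255,[0,0,0],0],[255,[0,0,0],0]]'
python3 -m creep '[[255,[6,-0.1,0],0],[255,[7,-0.2,0],0],[255,[7,-0.2,0],0],[255,[8,-0.2,0],0],[255,[4,-0.1,0],0],[255,[0,0,0],0],[255,[0,0,0],0],[255,[0,0,0],0]]'
python3 -m creep '[[150,[0,0,0],0],[100,[0,0,0],0],[60,[0,0,0],0],[60,[-10,0,0],0],[60,[-15,0.3,0],0],[150,[-20,0.5,4],0],[255,[-5,0,1],0],[255,[0,0,0],0]]'
```

```text
time: 41.75
tool_pos: [0.4771, 0.2477, 0.1341]
tcp_rot: [-2.21, 0.025, 2.21]
wrist_force: [-0.2, -0.1, -0.4]
width: 0.661
time: 42.42
tool_pos: [0.5084, 0.2469, 0.1341]
tcp_rot: [-2.21, 0.025, 2.211]
wrist_force: [0.6, -0.3, -1.4]
width: 0.661
time: 43.08
tool_pos: [0.4571, 0.2479, 0.1396]
tcp_rot: [-2.211, 0.023, 2.21]
wrist_force: [0.2, -0.9, 0.8]
width: 0.345
```

```bash
python3 -m creep '[[255,[0,0,0],0],[255,[0,0,0],0],[255,[8,0,0],0],[255,[8,-0.5,0],0],[255,[8,0,0],0],[255,[4,-0.2,0],0],[255,[3,0,0],0],[255,[0,0,0],0]]'
python3 -m creep '[[255,[3,0,0],0],[255,[3,-0.2,0],0],[255,[3,0,0],0],[255,[1,0,0],0],[255,[1,0,0],0],[255,[0,0,0],0],[255,[0,0,0],0],[255,[0,0,0],0]]'
```

```text
time: 43.75
tool_pos: [0.4905, 0.2469, 0.139]
tcp_rot: [-2.21, 0.025, 2.21]
wrist_force: [0.7, 1.1, 0.6]
width: 0.002
time: 44.42
tool_pos: [0.5007, 0.247, 0.1394]
tcp_rot: [-2.211, 0.024, 2.21]
wrist_force: [-0.1, -0.5, -0.0]
width: -0.002
```

```bash
python3 -m creep '[[255,[1,0,0],0],[255,[1,0,0],0],[255,[0.7,0,0],0],[255,[0,0,0],0],[255,[0,0,0],0],[255,[0,0,0],0],[255,[0,0,0],0],[255,[0,0,0],0]]'
python3 - <<'E'
from h import *
p,d=snap('wrist','w27')
E
```

```text
time: 45.08
tool_pos: [0.5025, 0.2469, 0.1392]
tcp_rot: [-2.209, 0.025, 2.212]
wrist_force: [-5.0, -0.0, 3.8]
width: 0.003
```

View pics/w27.png

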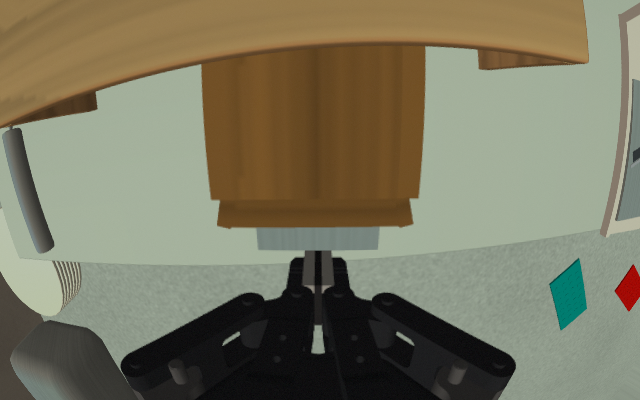

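```bash
python3 -m creep '[[255,[-15,0,0],0],[255,[-20,0,10],0],[255,[0,0,30],0.01],[255,[0,-20,25],0.01],[255,[5,-41,0],0.01],[255,[10,-41,0],0.01],[255,[10,-41,0],0.01],[255,[10,-41,0],0]]'
python3 -m creep '[[255,[30,-41,0],0],[255,[35,-38,0],0],[255,[35,-25,0],0],[255,[35,-15,0],0],[255,[20,-5,-15],0],[255,[10,-3,-20],0],[255,[0,0,-20],0],[255,[0,0,0],0]]'
python3 - <<'E'
from h import *
print(read_state()['tool_pos']);p,d=snap('wrist','w28')
E
```

```text
time: 45.8
tool_pos: [0.504, 0.0627, 0.205]
tcp_rot: [2.21, 0.032, -2.202]
wrist_force: [0.4, 0.1, -0.9]
width: 0.001
time: 46.47
tool_pos: [0.6527, -0.0477, 0.1438]
tcp_rot: [2.2, 0.03, -2.216]
wrist_force: [-1.4, -0.5, -1.0]
width: 0.005
[ 0.6527099  -0.04768589  0.14377803]
```

View pics/w28.png

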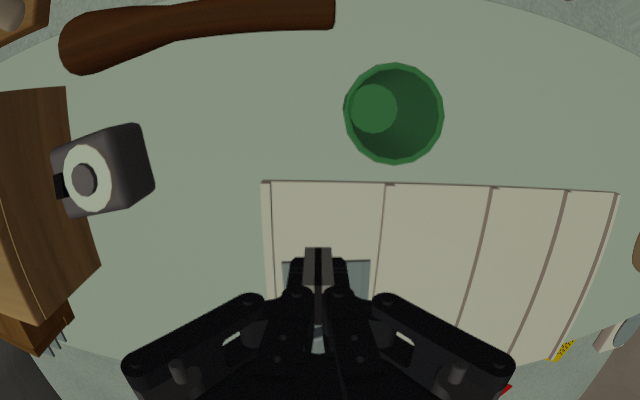

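```bash
python3 - <<'E'
from h import *
print(wray(282,261,.107),wray(370,262,.107))
E
python3 -m creep '[[255,[1,-6,-10],0],[255,[0,0,-12],0],[255,[0,0,-10],0],[255,[0,0,-6],0],[255,[0,0,0],0],[255,[0,0,0],0],[255,[0,0,0],0],[255,[0,0,0],0]]'
```

```text
[ 0.63070206 -0.02356496  0.107     ] [ 0.63129174 -0.08340304  0.107     ]
time: 47.18
tool_pos: [0.6562, -0.053, 0.1121]
tcp_rot: [2.209, 0.031, -2.206]
wrist_force: [-0.1, -0.4, -0.6]
width: -0.001
```

```bash
python3 -m creep '[[255,[0,0,-5],0],[255,[0,0,-2.5],0],[255,[0,0,0],0],[255,[-5,0,0],0],[255,[-6,0,0],0],[255,[-8,0,0],0],[255,[-8,-0.5,0],0],[255,[-8,0,0],0]]'
python3 -m creep '[[255,[-8,0,0],0],[255,[-8,0,0],0],[255,[-8,0,0],0],[255,[-8,-0.5,0],0],[255,[-6,0,0],0],[255,[0,0,0],0],[255,[0,0,0],0],[255,[0,0,0],0]]'
```

```text
time: 47.85
tool_pos: [0.6202, -0.0536, 0.1041]
tcp_rot: [2.209, 0.031, -2.206]
wrist_force: [2.3, -0.3, 1.5]
width: 0.003
time: 48.52
tool_pos: [0.5812, -0.0541, 0.1041]
tcp_rot: [2.204, 0.031, -2.21]
wrist_force: [-2.7, -0.0, 8.4]
width: 0.0
```

```bash
python3 -m creep '[[255,[3,0,0],0],[200,[0,0,20],0],[100,[0,0,30],0],[0,[-20,0,30],0],[0,[-40,0,0],0],[0,[-41,0,0],0],[0,[-41,0,0],0],[0,[-20,0,0],0]]'
python3 -m creep '[[0,[0,0,0],0],[0,[0,0,0],0],[0,[0,0,0],0],[0,[0,0,0],0],[0,[0,0,0],0],[0,[0,0,0],0],[0,[0,0,0],0],[0,[0,0,0],0]]'
python3 - <<'E'
from h import *
c=get_calibration('wrist');print(read_state()['tool_pos']);p,d=snap('wrist','w29')
E
```

```text
time: 49.18
tool_pos: [0.4172, -0.0534, 0.1813]
tcp_rot: [2.199, 0.032, -2.217]
wrist_force: [0.8, 0.2, 0.3]
width: 0.975
time: 49.85
tool_pos: [0.4239, -0.054, 0.1836]
tcp_rot: [2.207, 0.031, -2.208]
wrist_force: [0.4, -0.1, 0.0]
width: 0.999
[ 0.42393733 -0.05403115  0.18356423]
```

View pics/w29.png

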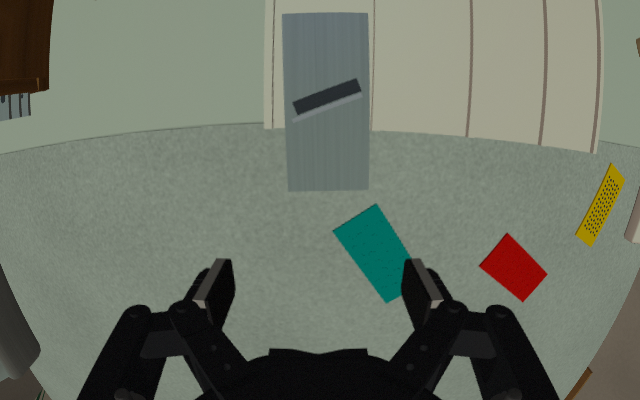

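```bash
python3 - <<'E'
from h import *
for n,u,v,z in [('fl',288,191,.107),('fr',369,191,.107),('bl',282,13,.107),('br',367,13,.107),('tray',272,128,.104),('tray',371,131,.104)]: print(n,(wray(u,v,z)*1000).round(1))
E
```

```text
fl [439.6 -31.3 107. ]
fr [441.3 -91.7 107. ]
bl [569.7 -25.  107. ]
br [571.9 -84.1 107. ]
tray [486.  -19.2 104. ]
tray [485.9 -90.6 104. ]
```

```bash
python3 -m creep '[[0,[13,-4,-10],0.01],[0,[13.5,-3,-20],0],[0,[0,0,-25],0],[0,[0,0,-25],0],[0,[0,0,-12],0],[0,[0,0,0],0],[0,[0,0,0],0],[0,[0,0,0],0]]' 80
python3 -m creep '[[60,[0,0,0],0],[120,[0,0,0],0],[180,[0,0,0],0],[255,[0,0,0],0],[255,[0,0,0],0],[255,[0,0,0],0],[255,[0,0,0],0],[255,[0,0,5],0]]'
python3 -m creep '[[255,[0,0,10],0],[255,[0,0,20],0],[255,[0,0,25],0],[255,[0,0,30],0],[255,[0,0,20],0],[255,[0,0,0],0],[255,[0,0,0],0],[255,[0,0,0],0]]'
python3 - <<'E'
from h import *
c=get_calibration('wrist');print(read_state()['tool_pos']);p,d=snap('wrist','w30');P=wpts(d,c)
print([(P[v,318]*1000).round(1).tolist() for v in(25,80,220,285)])
E
```

```text
time: 50.57
tool_pos: [0.4511, -0.0612, 0.0927]
tcp_rot: [2.204, 0.041, -2.2]
wrist_force: [-0.0, 0.4, 1.2]
width: 1.002
time: 51.23
tool_pos: [0.4498, -0.061, 0.0965]
tcp_rot: [2.202, 0.042, -2.203]
wrist_force: [0.3, -0.1, -1.8]
width: 0.663
time: 51.9
tool_pos: [0.4491, -0.0609, 0.2006]
tcp_rot: [2.2, 0.042, -2.205]
wrist_force: [-0.3, -0.8, -0.8]
width: 0.659
[ 0.44910241 -0.06087515  0.20061722]
[[564.9, -56.5, 211.6], [540.9, -57.3, 212.0], [479.1, -59.7, 212.8], [443.5, -61.0, 212.9]]
```

View pics/w30.png

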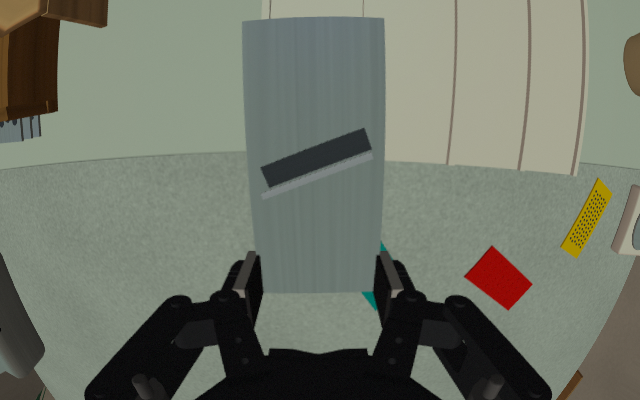

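```bash
python3 -m creep '[[255,[-6,20,0],-0.015],[255,[-12,35,0],-0.015],[255,[-12,41,0],-0.015],[255,[-12,41,0],-0.015],[255,[-12,41,0],-0.015],[255,[-6,41,0],0],[255,[0,41,0],0],[255,[0,30,0],0]]'
python3 -m creep '[[255,[0,20,0],0],[255,[0,5,0],0],[255,[0,0,0],0],[255,[0,0,0],0],[255,[0,0,0],0],[255,[0,0,0],0],[255,[0,0,0],0],[255,[0,0,0],0]]'
python3 - <<'E'
from h import *
c=get_calibration('wrist');print(read_state()['tool_pos'],R.from_rotvec(read_state()['tcp_rot']).as_matrix()[:2,1]);p,d=snap('wrist','w31');P=wpts(d,c)
cv2.imwrite('pics/w31c.png',cv2.resize(p[0:60,190:430],None,fx=3.3,fy=3.3,interpolation=cv2.INTER_CUBIC))
E
```

```text
time: 52.62
tool_pos: [0.3889, 0.2282, 0.1998]
tcp_rot: [-2.201, 0.04, 2.207]
wrist_force: [0.8, 0.5, -0.4]
width: 0.659
time: 53.28
tool_pos: [0.3913, 0.2501, 0.2018]
tcp_rot: [-2.202, 0.043, 2.202]
wrist_force: [0.2, 0.2, 0.2]
width: 0.66
[0.39125574 0.2500695  0.20181932] [-0.03876032 -0.99924854]
```

View pics/w31c.png

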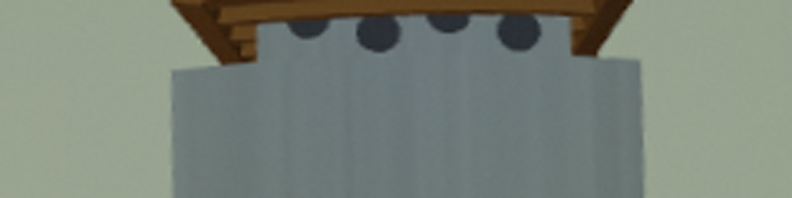

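```bash
python3 -m creep '[[255,[0,0,-20],0],[255,[0,0,-20],0],[255,[0,0,-10],0],[255,[3,0,-5],0],[255,[6,0,0],0],[255,[0,0,0],0],[255,[0,0,0],0],[255,[0,0,0],0]]'
python3 - <<'E'
from h import *
c=get_calibration('wrist');print(read_state()['tool_pos']);p,d=snap('wrist','w32');P=wpts(d,c)
cv2.imwrite('pics/w32c.png',cv2.resize(p[0:80,200:420],None,fx=3.6,fy=3.6,interpolation=cv2.INTER_CUBIC))
print([(P[v,316]*1000).round(1).tolist() for v in(0,4,8,25,80,150,220,285)])
E
```

```text
time: 54.0
tool_pos: [0.401, 0.2514, 0.1479]
tcp_rot: [-2.204, 0.04, 2.2]
wrist_force: [-0.4, 0.6, -0.8]
width: 0.661
[0.4009974  0.25136166 0.14786282]
[[532.7, 247.4, 145.7], [530.2, 247.5, 147.0], [528.0, 247.6, 147.6], [516.8, 247.9, 159.1], [492.8, 248.8, 159.1], [463.0, 250.0, 159.9], [431.0, 251.3, 160.3], [395.5, 252.7, 160.4]]
```

View pics/w32c.png

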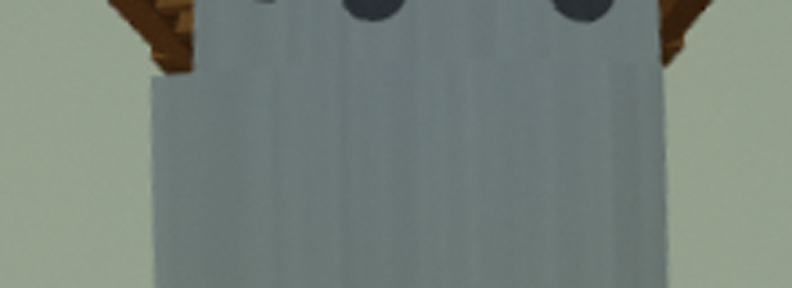

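```bash
python3 - <<'E'
from h import *
for n,u,v,z in [('al',200+152/3.6,76/3.6,.1597),('ar',200+664/3.6,67/3.6,.1597),('al2',200+155/3.6,288/3.6,.1597),('ar2',200+666/3.6,288/3.6,.1597),('bl',200+194/3.6,15,.146),('br',200+659/3.6,15,.146),('rl',200+168/3.6,72/3.6,.1),('rr',200+664/3.6,66/3.6,.1)]: print(n,(wray(u,v,z)*1000).round(1))
E
```

```text
al [520.8 278.8 159.7]
ar [519.3 219.1 159.7]
al2 [494.7 279.4 159.7]
ar2 [492.2 219.9 159.7]
bl [527.  276.3 146. ]
br [524.8 216.6 146. ]
rl [537.7 289.9 100. ]
rr [535.4 205.8 100. ]
```

```bash
python3 -m creep '[[255,[0,-1,0.5],0.004],[255,[0,0,0],0],[255,[7,-0.2,0],0],[255,[6,-0.1,0],0],[255,[6,-0.1,0],0],[255,[6,-0.1,0],0],[255,[6,-0.1,0],0],[255,[0,0,0],0]]'
python3 - <<'E'
from h import *
c=get_calibration('wrist');p,d=snap('wrist','w33');print(read_state()['tool_pos']);P=wpts(d,c)
print([(P[v,316]*1000).round(1).tolist() for v in(35,50,80,150,220,285)])
cv2.imwrite('pics/w33c.png',cv2.resize(p[0:160,200:420],None,fx=3.6,fy=3.6,interpolation=cv2.INTER_CUBIC))
E
```

```text
time: 54.72
tool_pos: [0.4326, 0.2494, 0.1473]
tcp_rot: [-2.205, 0.037, 2.203]
wrist_force: [0.6, -0.0, -0.8]
width: 0.661
[0.43181369 0.24931467 0.14716509]
[[542.0, 246.6, 167.4], [536.1, 246.8, 166.1], [524.4, 247.2, 159.1], [494.6, 248.3, 159.2], [462.5, 249.4, 159.3], [426.9, 250.7, 159.6]]
```

View pics/w33c.png

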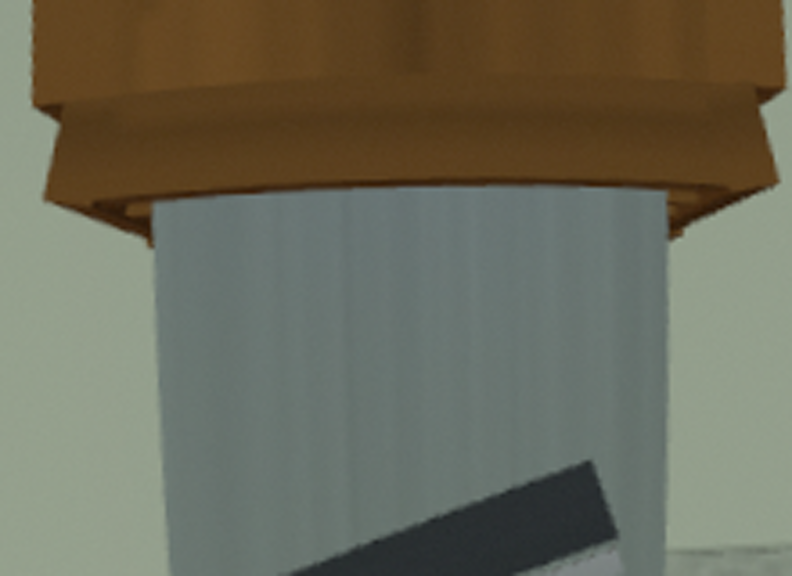

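Plate a is in the mouth of slot 4 (edges at crop columns 152 to 667, centred). I'll push it on.

```bash
python3 -m creep '[[255,[6,-0.1,0],0],[255,[8,-0.2,0],0],[255,[8,-0.2,0],0],[255,[8,-0.2,0],0],[255,[8,-0.2,0],0],[255,[8,-0.2,0],0],[255,[0,0,0],0],[255,[0,0,0],0]]'
python3 -m creep '[[255,[6,-0.1,0],0],[255,[7,-0.2,0],0],[255,[7,-0.2,0],0],[255,[8,-0.2,0],0],[255,[4,-0.1,0],0],[255,[0,0,0],0],[255,[0,0,0],0],[255,[0,0,0],0]]'
python3 -m creep '[[150,[0,0,0],0],[100,[0,0,0],0],[60,[0,0,0],0],[60,[-10,0,0],0],[60,[-15,0.3,0],0],[150,[-20,0.5,4],0],[255,[-5,0,1],0],[255,[0,0,0],0]]'
```

```text
time: 55.43
tool_pos: [0.4775, 0.2481, 0.1471]
tcp_rot: [-2.204, 0.037, 2.205]
wrist_force: [-0.5, 0.1, -1.7]
width: 0.664
time: 56.1
tool_pos: [0.5089, 0.2474, 0.1471]
tcp_rot: [-2.204, 0.037, 2.205]
wrist_force: [0.4, -0.1, -0.5]
width: 0.66
time: 56.77
tool_pos: [0.4576, 0.2483, 0.1527]
tcp_rot: [-2.206, 0.035, 2.205]
wrist_force: [0.4, 0.2, -0.4]
width: 0.348
```

```bash
python3 -m creep '[[255,[0,0,0],0],[255,[0,0,0],0],[255,[8,0,0],0],[255,[8,-0.5,0],0],[255,[8,0,0],0],[255,[4,-0.2,0],0],[255,[3,0,0],0],[255,[0,0,0],0]]'
python3 -m creep '[[255,[3,0,0],0],[255,[3,-0.2,0],0],[255,[3,0,0],0],[255,[1,0,0],0],[255,[1,0,0],0],[255,[0,0,0],0],[255,[0,0,0],0],[255,[0,0,0],0]]'
python3 - <<'E'
from h import *
p,d=snap('wrist','w34')
E
```

```text
time: 57.43
tool_pos: [0.4909, 0.2474, 0.152]
tcp_rot: [-2.204, 0.038, 2.205]
wrist_force: [-0.2, -1.4, -0.3]
width: -0.0
time: 58.1
tool_pos: [0.5011, 0.2474, 0.1524]
tcp_rot: [-2.205, 0.036, 2.204]
wrist_force: [-0.1, 0.5, 0.0]
width: -0.004
```

View pics/w34.png

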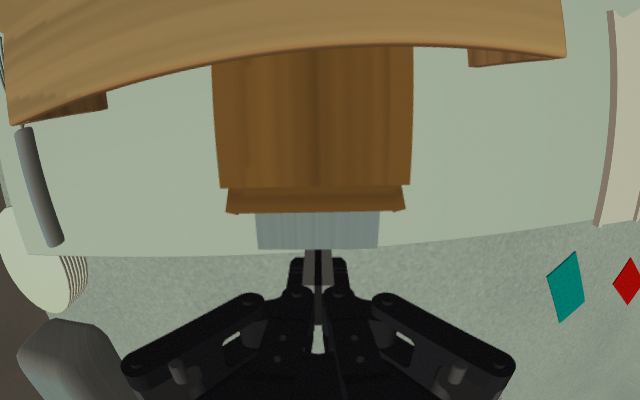

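```bash
python3 -m creep '[[255,[1,0,0],0],[255,[1,0,0],0],[255,[0.7,0,0],0],[255,[0,0,0],0],[255,[0,0,0],0],[255,[0,0,0],0],[255,[0,0,0],0],[255,[0,0,0],0]]'
python3 -m creep '[[255,[-20,0,0],0],[255,[-30,0,0],0],[255,[-30,0,0],0],[255,[-30,0,20],0],[255,[0,0,30],0],[255,[0,0,0],0],[255,[0,0,0],0],[255,[0,0,0],0]]'
python3 - <<'E'
from h import *
p,d=snap('wrist','w35'); print(read_state()['tool_pos'])
cv2.imwrite('pics/w35c.png',cv2.resize(p[0:110,220:420],None,fx=4,fy=4,interpolation=cv2.INTER_CUBIC))
q,_=snap('top','t35');cv2.imwrite('pics/t35c.png',cv2.resize(q[120:240,150:300],None,fx=5,fy=5,interpolation=cv2.INTER_CUBIC))
E
```

```text
time: 58.82
tool_pos: [0.5024, 0.2473, 0.1522]
tcp_rot: [-2.202, 0.037, 2.208]
wrist_force: [-6.1, -0.3, 3.2]
width: 0.001
time: 59.48
tool_pos: [0.3942, 0.2475, 0.2025]
tcp_rot: [-2.206, 0.036, 2.203]
wrist_force: [-0.2, -0.0, -1.2]
width: 0.0
[0.39380138 0.24717055 0.20175172]
```

View pics/w35c.png

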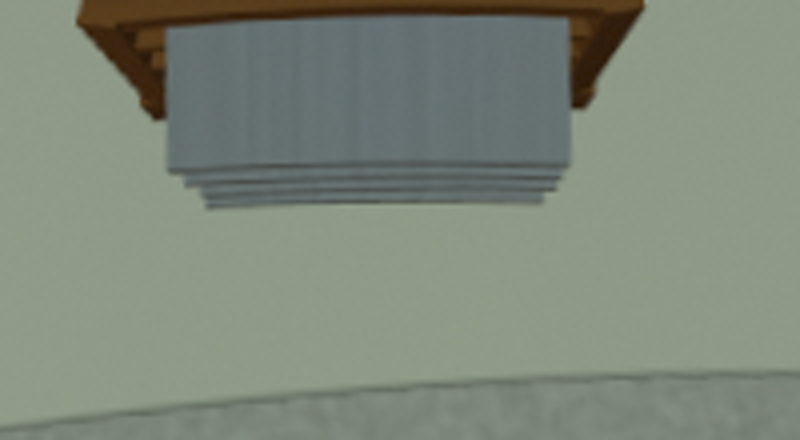

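View pics/t35c.png

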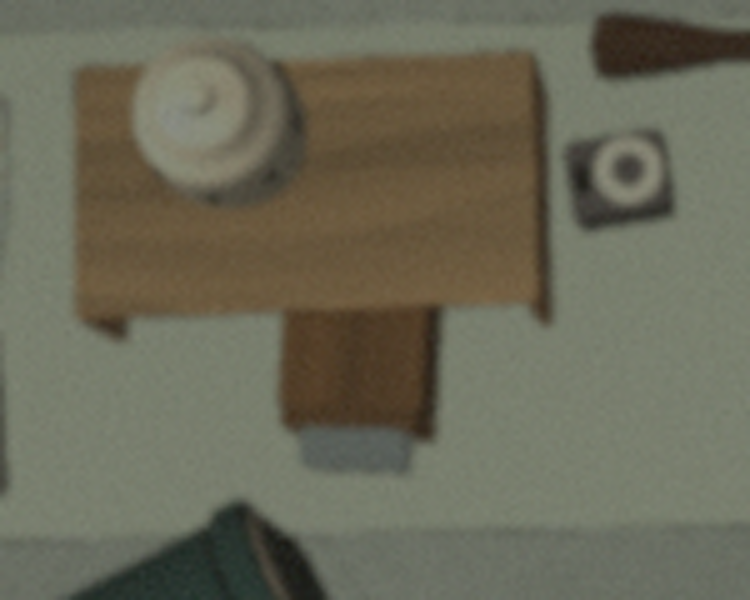

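```bash
python3 - <<'E'
from h import *
f=lambda n,u,v,z:print(n,(wray(220+u/4,v/4,z)*1000).round(1))
f('s4l',168,168,.1585);f('s4r',569,160,.1585);f('s3l',186,182,.146);f('s3r',562,172,.146);f('s2l',200,193,.1335);f('s2r',556,184,.1335);f('s1l',207,203,.121);f('s1r',543,199,.121)
f('rackl',158,118,.1);f('rackr',585,107,.1)
f('topfl',80,22,.16);f('topfr',643,10,.16)
E
python3 - <<'E'
from h import *
# riser front edge from depth clouds taken in w34
c=get_calibration('wrist');print([ (ray('top',150+u/5,120+v/5,.188)*1000).round(1).tolist() for u,v in((80,318),(540,304))])
E
```

```text
s4l [513.7 275.9 158.5]
s4r [512.6 217.1 158.5]
s3l [513.6 275.3 146. ]
s3r [512.9 216.4 146. ]
s2l [513.7 274.9 133.5]
s2r [513.  215.7 133.5]
s1l [513.9 275.5 121. ]
s1r [512.3 216.4 121. ]
rackl [535.6 287.5 100. ]
rackr [534.7 204.8 100. ]
topfl [538.4 288.4 160. ]
topfr [536.7 205.2 160. ]
[[592.0, 396.1, 188.0], [605.5, 130.2, 188.0]]
```

```bash
python3 - <<'E'
from h import *
s=read_state()['tool_pos'];c=get_calibration('wrist');c['eye']=np.array(c['eye'])+np.array([.5011,.2474,.1524])-s
P=wpts(np.load('pics/w34.npy'),c)
for u in (216,260,316,360,408,450): 
  v=[v for v in range(20,110) if P[v,u,2]>.181]; v=max(v); print(u,v,(P[v,u]*1000).round(1),(wray(u,v+.5,.188,c)*1000).round(1),(wray(u,v+2.5,.178,c)*1000).round(1))
E
```

```text
216 64 [600.9 282.  181.3] [599.8 279.8 188. ] [600.4 283.1 178. ]
260 93 [585.3 244.9 295. ] [587.9 264.5 188. ] [587.4 266.4 178. ]
316 49 [603.3 244.8 182. ] [602.2 244.8 188. ] [603.  244.8 178. ]
360 76 [585.3 244.9 295. ] [592.5 230.2 188. ] [592.4 228.9 178. ]
408 83 [585.3 244.9 295. ] [590.4 213.3 188. ] [590.1 210.3 178. ]
450 46 [606.2 194.6 182.9] [605.  196.9 188. ] [606.  192.4 178. ]
```

```bash
python3 - <<'E'
from h import *
for n,f in(('top','t35'),('scene','s9')):
    P=pts(n,np.load(f'pics/{f}.npy'));m=(P[...,2]>.2)&(P[...,2]<.31)&(P[...,0]>.62)&(P[...,0]<.78)&(P[...,1]>.22)&(P[...,1]<.38)
    q=P[m];
    for a,b in((.2,.24),(.24,.26),(.26,.28),(.28,.305)):
        k=q[(q[:,2]>a)&(q[:,2]<=b)]
        if len(k)>5: print(n,a,np.percentile(k,3,0).round(3),np.percentile(k,97,0).round(3),len(k))
E
```

```text
top 0.2 [0.653 0.266 0.208] [0.717 0.33  0.239] 105
top 0.24 [0.655 0.267 0.241] [0.725 0.347 0.26 ] 124
top 0.26 [0.66  0.273 0.261] [0.735 0.348 0.28 ] 431
top 0.28 [0.676 0.287 0.28 ] [0.721 0.334 0.3  ] 267
scene 0.2 [0.668 0.267 0.202] [0.744 0.311 0.239] 252
scene 0.24 [0.665 0.268 0.241] [0.743 0.314 0.259] 160
scene 0.26 [0.664 0.271 0.261] [0.738 0.327 0.279] 242
scene 0.28 [0.678 0.286 0.28 ] [0.723 0.33  0.299] 152
```

```bash
python3 -m creep '[[255,[20,0,-20],0],[255,[20,-1,-25],0],[255,[20,0,-15],0],[255,[10,0,-10],0],[255,[10,0,-2],0],[255,[0,0,0],0],[255,[0,0,0],0],[255,[0,0,0],0]]'
```

```text
time: 60.25
tool_pos: [0.4736, 0.2464, 0.1306]
tcp_rot: [-2.205, 0.037, 2.204]
wrist_force: [0.2, -0.1, -0.6]
width: 0.001
```

```bash
python3 -m creep '[[255,[10,0,0],0],[255,[10,0,0],0],[255,[5,0,0],0],[255,[4,0,0],0],[255,[4,0,0],0],[255,[4,0,0],0],[255,[4,0,0],0],[255,[4,0,0],0]]'
python3 -m creep '[[255,[4,0,0],0],[255,[4,0,0],0],[255,[4,0,0],0],[255,[4,0,0],0],[255,[0,0,0],0],[255,[0,0,0],0],[255,[0,0,0],0],[255,[0,0,0],0]]'
python3 - <<'E'
from h import *
p,d=snap('wrist','w36'); print(read_state()['tool_pos'])
E
```

```text
time: 60.92
tool_pos: [0.5149, 0.2464, 0.1304]
tcp_rot: [-2.195, 0.038, 2.215]
wrist_force: [-13.7, -0.3, 9.7]
width: 0.001
time: 61.58
tool_pos: [0.5321, 0.2465, 0.1303]
tcp_rot: [-2.198, 0.037, 2.211]
wrist_force: [-8.7, 0.3, 6.7]
width: 0.002
[0.53209326 0.24642904 0.13034199]
```

View pics/w36.png

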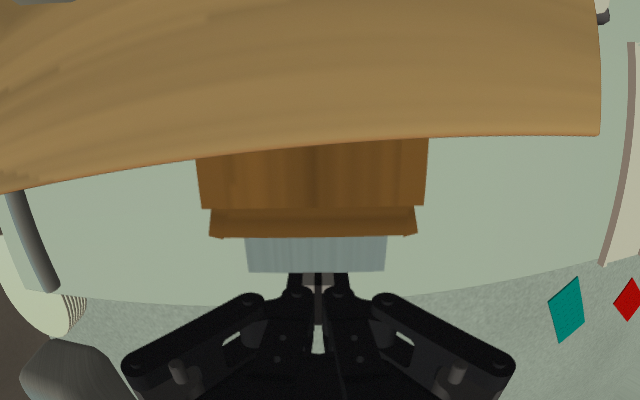

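```bash
python3 -m creep '[[255,[4,0,0],0],[255,[4,0,0],0],[255,[4,0,0],0],[255,[4,0,0],0],[255,[4,0,0],0],[255,[4,0,0],0],[255,[4,0,0],0],[255,[0,0,0],0]]'
python3 -m creep '[[255,[3,0,0],0],[255,[3,0,0],0],[255,[2,0,0],0],[255,[0,0,0],0],[255,[0,0,0],0],[255,[0,0,0],0],[255,[0,0,0],0],[255,[0,0,0],0]]'
python3 - <<'E'
from h import *
c=get_calibration('wrist');p,d=snap('wrist','w37'); print(read_state()['tool_pos'])
E
```

```text
time: 62.3
tool_pos: [0.5601, 0.2464, 0.1302]
tcp_rot: [-2.198, 0.037, 2.212]
wrist_force: [-10.0, 0.4, 7.7]
width: -0.001
time: 62.97
tool_pos: [0.5676, 0.2464, 0.1302]
tcp_rot: [-2.197, 0.037, 2.213]
wrist_force: [-8.9, -0.6, 6.6]
width: -0.002
[0.56757459 0.24643935 0.13025752]
```

View pics/w37.png

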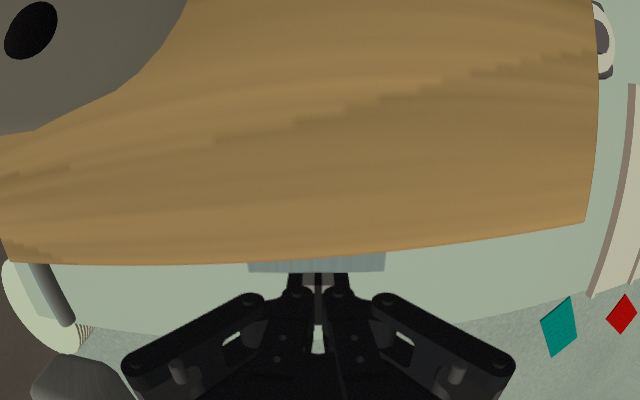

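```bash
python3 -m creep '[[255,[1,0,0],0],[255,[1,0,0],0],[255,[0,0,0],0],[255,[0,0,0],0],[255,[-10,0,0],0],[255,[-30,0,0],0],[255,[-35,0,0],0],[255,[-30,0,0],0]]'
python3 -m creep '[[255,[-30,0,30],0],[255,[-20,0,30],0],[255,[0,0,0],0],[255,[0,0,0],0],[255,[0,0,0],0],[255,[0,0,0],0],[255,[0,0,0],0],[255,[0,0,0],0]]'
python3 - <<'E'
from h import *
p,d=snap('wrist','w38'); print(read_state()['tool_pos'],read_state()['wrist_force'])
cv2.imwrite('pics/w38c.png',cv2.resize(p[0:110,220:420],None,fx=4,fy=4,interpolation=cv2.INTER_CUBIC))
q,_=snap('top','t38');cv2.imwrite('pics/t38c.png',cv2.resize(q[120:240,150:300],None,fx=5,fy=5,interpolation=cv2.INTER_CUBIC))
snap('scene','s38')
E
```

```text
time: 63.68
tool_pos: [0.4664, 0.2461, 0.13]
tcp_rot: [-2.204, 0.037, 2.205]
wrist_force: [-0.5, 0.9, 0.4]
width: -0.002
time: 64.35
tool_pos: [0.4182, 0.2459, 0.1884]
tcp_rot: [-2.203, 0.039, 2.207]
wrist_force: [0.4, 0.3, -0.3]
width: -0.003
[0.4181817  0.24593745 0.18848692] [-0.55035947 -0.13374505 -0.35919526]
```

View pics/w38c.png

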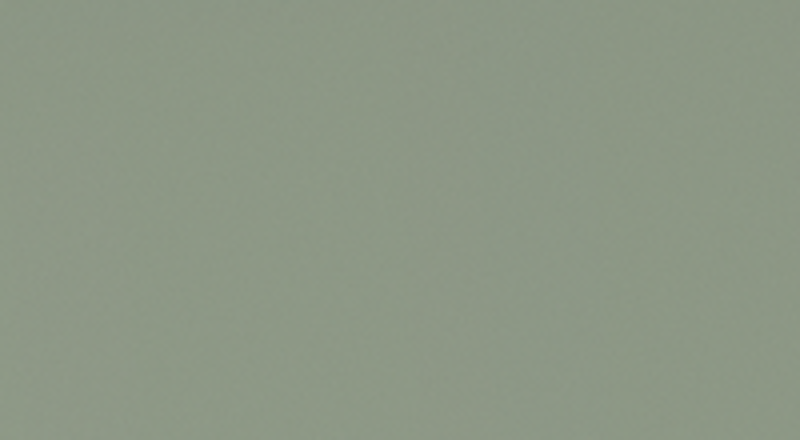

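View pics/t38c.png

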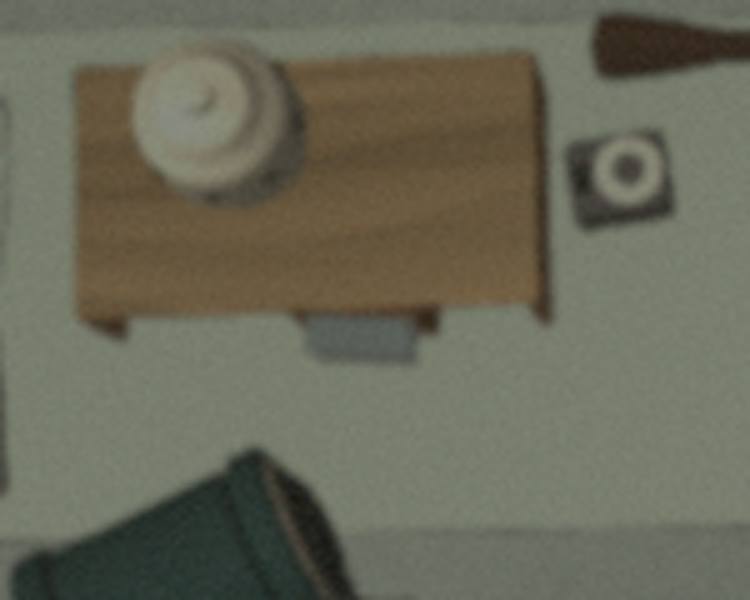

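View pics/s38.png

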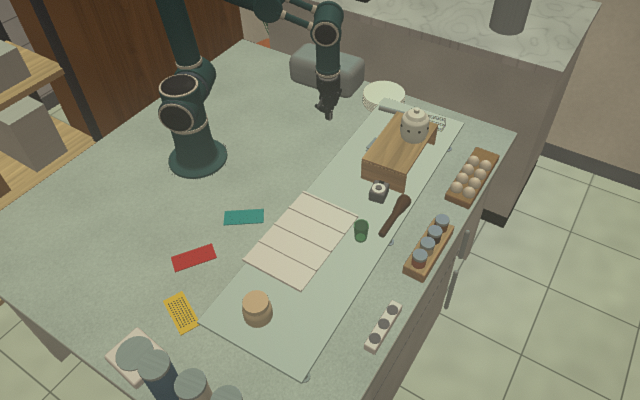

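```bash
python3 -m creep '[[255,[20,0,0],0],[255,[20,0,0],0],[255,[20,0,0],0],[255,[0,0,0],0],[255,[0,0,0],0],[255,[0,0,0],0],[255,[0,0,0],0],[255,[0,0,0],0]]'
python3 - <<'E'
from h import *
p,d=snap('wrist','w39'); print(read_state()['tool_pos'])
cv2.imwrite('pics/w39c.png',cv2.resize(p[0:110,220:420],None,fx=4,fy=4,interpolation=cv2.INTER_CUBIC))
P=wpts(d,get_calibration('wrist'));np.save('pics/P39.npy',P)
E
```

```text
time: 65.17
tool_pos: [0.4774, 0.2463, 0.1895]
tcp_rot: [-2.204, 0.036, 2.206]
wrist_force: [-0.5, -0.6, 0.1]
width: 0.001
[0.47753018 0.24631985 0.18963545]
```

View pics/w39c.png

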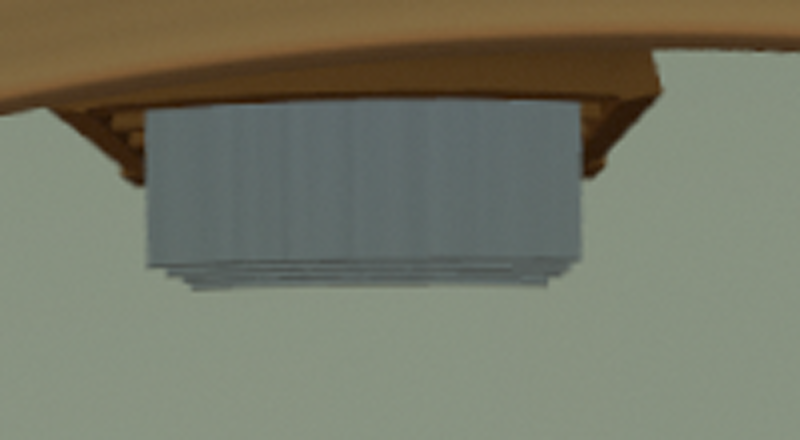

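```bash
python3 - <<'E'
from h import *
def f(n,u,v,z): r=(wray(220+u/4,v/4,z)*1000).round(1);print(n,r);return r
f('s4l',148,265,.1585);f('s4r',580,258,.1585);f('s3l',168,273,.146);f('s3r',563,270,.146);f('s2l',180,282,.1335);f('s2r',557,275,.1335);f('s1l',192,290,.119);f('s1r',547,287,.119)
f('rackl',140,185,.1);f('rackr',590,178,.1);f('topfr',660,92,.16);f('riser',60,107,.178);f('riser',400,42,.178);f('riser',660,50,.178)
P=np.load('pics/P39.npy')
for u in (250,300,320,350,380): print(u,[(v,(P[v,u]*1000).round().tolist()) for v in (6,10,16,20,24)])
E
```

```text
s4l [581.7 276.8 158.5]
s4r [580.3 217.1 158.5]
s3l [581.6 276.2 146. ]
s3r [579.8 217.8 146. ]
s2l [581.3 276.5 133.5]
s2r [580.2 217.  133.5]
s1l [581.2 276.9 119. ]
s1r [579.5 216.9 119. ]
rackl [604.  288.8 100. ]
rackr [602.1 205.8 100. ]
topfr [604.6 205.3 160. ]
riser [601.3 283.6 178. ]
riser [606.5 241.2 178. ]
riser [605.8 209.1 178. ]
250 [(6, [608.0, 274.0, 188.0]), (10, [606.0, 273.0, 189.0]), (16, [603.0, 274.0, 189.0]), (20, [602.0, 274.0, 186.0]), (24, [604.0, 278.0, 168.0])]
300 [(6, [606.0, 250.0, 188.0]), (10, [605.0, 251.0, 187.0]), (16, [603.0, 251.0, 182.0]), (20, [604.0, 252.0, 169.0]), (24, [602.0, 252.0, 167.0])]
320 [(6, [606.0, 241.0, 189.0]), (10, [604.0, 241.0, 186.0]), (16, [607.0, 241.0, 167.0]), (20, [604.0, 241.0, 167.0]), (24, [604.0, 241.0, 159.0])]
350 [(6, [606.0, 228.0, 188.0]), (10, [604.0, 227.0, 186.0]), (16, [606.0, 225.0, 167.0]), (20, [604.0, 226.0, 167.0]), (24, [602.0, 225.0, 165.0])]
380 [(6, [606.0, 214.0, 189.0]), (10, [605.0, 213.0, 184.0]), (16, [607.0, 210.0, 167.0]), (20, [604.0, 210.0, 168.0]), (24, [602.0, 209.0, 166.0])]
```

```bash
python3 -c "
from workcell import *
print(finish_job(), read_state()['time'])"
```

```text
the job is handed in; nothing more can be done
the job is handed in; nothing more can be done
```

All four plates are in the rack, the rack is pushed under the riser, and the job is handed in at about 65 s of robot time. No verdict was reported.

**What I did:** I pushed each plate from behind its back edge out over the tray front, then gripped it by the sides and slid it in level. From the bottom slot up they are c, d, b and a. I pushed each one home until about 5 N showed at the back wall. Then I pushed the loaded rack back by the plate ends and backed the arm away.

**Last checks (wrist camera):**
- **Plates:** all four ends are level with each other and stick out about 22 to 23 mm. They sit within about 1 mm of the rack's middle line.
- **Rack:** its front is at x ≈ 603 mm, against about 604 mm for the riser front. The rack is turned about 0.08 rad from the riser; the limit is 0.25.
- **Other things:** in the pictures they stand where they were at the start.
- **Robot:** at hand-in the arm was clear of everything and read about 0 N.

**What failed or disagreed:**
- My first try, dragging plate c by pressing on top of it, slipped and moved nothing.
- The top camera read about 3 to 7 mm differently from the wrist camera, so I relied on the wrist camera.

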